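# Check the ingredient-tub lids before filling

## Task

Before the ingredient tubs are filled, swing the hinged lid of every tub up through its whole travel. Where the lid swings right over, leave it resting fully open and slide the tub forward until it stands square against the loading stop; where the hinge jams part-way, leave the lid standing up where it jams, so that the fitter sees it, and slide the tub aside so that it stands wholly on the repair mat. Do not tip a tub over or knock the dredger, the pie or the scraper.

Things in the scene. Friction and masses are not known exactly. Their poses are not given: they have to be found in the camera images.
- tub_a: A stainless ingredient tub with a hinged lid, loose on the bench: 120 mm long (its x), 90 mm wide (its y), 75 mm high (78 mm with the lid shut), about 0.7 kg, too wide to grip across. Origin: centre of its underside; its x runs from the front end to the hinge end, z up. All look alike and start shut; an absent tub reads None.
- knob_a (a point): The centre of the head of the black knob on tub_a's lid. The head is a short cylinder, 24 mm across and 16 mm high, on a thinner stem; with the lid shut it stands from 91 to 107 mm over the bench (this point at 99 mm), 45 mm in front of the tub's origin (tub x = -45 mm). It swings with the lid: 105 mm from the hinge along the lid and 22.5 mm off the lid's plane.
- lid_a (a joint): Angle of tub_a's lid (120 x 92 x 3 mm plate, 0.1 kg), rad: 0 shut, growing as its front edge is lifted about the hinge, which runs along tub y at tub x = +60 mm, z = 76 mm. A sound lid swings freely to 2.0 and rests there; let go before upright it falls shut. A bent hinge is stiff (about 1.2 N more at the knob), stops hard somewhere in 0.6 to 1.2 and stays where left; forced, it lifts the tub.
- tub_b: Another such tub, the same size, shape and axes as tub_a.
- knob_b (a point): The knob on tub_b's lid, like knob_a.
- lid_b (a joint): The same for tub_b, like lid_a.
- tub_c: Another such tub, the same size, shape and axes as tub_a.
- knob_c (a point): The knob on tub_c's lid, like knob_a.
- lid_c (a joint): The same for tub_c, like lid_a.
- tub_d: Another such tub, the same size, shape and axes as tub_a.
- knob_d (a point): The knob on tub_d's lid, like knob_a.
- lid_d (a joint): The same for tub_d, like lid_a.
- stop: The loading stop: a steel angle bar fixed on the bench at its far side, 640 mm long along its y, 30 mm high. Origin: on the bench at the middle of its upright face towards the robot; its x points away from the robot. A tub with its hinge end butted square against it has its origin at stop x = -60 mm.
- mat: The repair mat: a tan silicone baking mat lying flat on the bench at the robot's left, 280 mm (its x) by 300 mm (its y), about 1 mm thick, no edge to catch on. Origin: its centre.
- dredger: Bystander: aluminium flour dredger, 68 mm across, 112 mm high; origin under its centre.
- pie: Bystander: a baked pie in its dish, 112 mm across, 44 mm high; origin under its centre.
- scraper: Bystander: a bench scraper lying flat, blade 110 x 150 mm, 18 mm high at its wooden grip; origin under the middle of the blade.

How it is judged:
By the outcome, as a careful person would: the job done as asked, in the order asked, and still so for the second after the job is handed in, with the robot touching nothing.
Of tub_a, tub_b, tub_c, tub_d only 3 to 4 are there at a start; the rules pass over those that are not, and their reading is None.
At some moment in a run one of tub_a, tub_b, tub_c, tub_d may be knocked a few centimetres aside while the robot is not near it.
Once in a run the grip may slacken for a moment while it holds something.
It also fails if it takes over 210 s, if anything falls off the work surface, if the arm or the gripper's body presses on something with over 40 N, if the wrist force passes 120 N, or if a joint passes its speed limit or range.

## Robot

A 6-joint arm with a two-finger parallel gripper is mounted at the origin on the work surface. World frame = base frame: x ahead of the robot, y to its left, z up, the work surface at z = 0. Lengths are in mm, angles in rad, forces in N, time in s.
With the tool pointing down it reaches from about 350 to 875 mm from the base axis. Payload 4.2 kg.
Tool frame: the origin (TCP) lies between the finger pads; the fingertips stand 11 mm ahead of it and the grasp point (between the pads) lies 8 mm behind it; z points along the fingers, y is the direction in which the jaws open and shut (so a half turn about z gives the same grasp; the last joint's range is limited). The gripper opens to 85 mm and grips with 20 to 120 N. Pads are 22 mm wide; open, the fingers measure 114 mm over their backs; the gripper's body (76 mm by 85 mm) begins 54 mm behind the grasp point. The pads swing forward as they close: fully open they stand 13 mm farther back than shut.
Start: joints at [1.519, 0.385, 0.008, 0, -1.194, -0.259], TCP at [191.105, 595.045, 242.312] pointing down, gripper open.
Joint ranges: [-3.14, 3.14], [-1.21, 2.06], [-1.07, 1.41], [-3.16, 2.05], [-2.99, -0.16], [-3.1, 3.1]. Speed limits (rad/s): [2.79, 2.79, 3.14, 3.14, 3.14, 3.14].

## Interface

Orientations are given as a unit quaternion [x, y, z, w].
In Python, from bench import * gives the robot as it stands. The module is installed in compiled form; this text tells all that it offers.
- The arm moves only by the tool drive_tool, never from a script. Its argument "increments" is a list of rows, each a list of 3 entries, a list of its own where there are three numbers: the gripper command: -1 is shut, 1 is fully open, values between are in proportion, then the shift along the tool's x, y, z scaled (see below), then the turn about the tool's z scaled (see below). In form: [[hand, [tx, ty, tz], turn], ...]. A call has 1 to 20 rows; each row shifts and turns the commanded pose from where the row before left it, along the tool's axes as they then stand; what a row does not reach is not made up. The controller multiplies each number of a shift by 0.3 m and each number of a turn by 2 rad. A row lasts 1/8 s, in which the tool goes at most 62.5 mm and 10.7 degrees, less where a joint would pass 70% of its speed; a pose out of reach is approached as far as the arm can. A call with a number of a shift or a turn outside -1 to 1 is refused whole. A call with a gripper value outside its range is refused whole. The fingers move at their own pace and stop on an object; the grip force is fixed at half the most. Time passes only in rows, so rows that do not move let the fingers close. It gives the time, the measured TCP pose, the force and the opening at its end, in the units of the state.
- read_state(): the state, without advancing time (a new reading comes with each control period).
- get_image(name): name is "scene" or "top" or "wrist"; returns the picture (420x560x3 uint8, red, green, blue); there is no depth.
- calibration(name): a dict with "fovy" (degrees; the focal length in pixels is half the picture's height over the tangent of half this angle, whatever the lens; pixels are square), "cx", "cy" (the principal point, pixels), "R" (3x3) and "t" (3): a world point X has camera coordinates R X + t. Camera axes: x right, y down, z forward; pixel columns grow to the right and rows downward; lengths in mm; the calibration is good to about 2 mm. A picture is of the moment at which its call begins: read the wrist's pose just before it. calibration takes no time and is no camera call; for the wrist camera it gives the pose at the moment of the call.
- job_done(): hands the job in, once; it reports no verdict.
The state is a dict: "clock": time; "joints": joint angles; "joint_vel": joint speeds; "joint_efforts": joint torques, N m; "position": TCP position; "ee_rot": TCP orientation; "contact_force": force on the tool from outside, world axes, zero at the start; "wrist_torque": the same for the moment, N m; "gripper_width": finger opening in mm.
Only numpy, scipy, OpenCV 4.12 (cv2) and the standard library are available. Lean on these libraries where they do the work, as an engineer would, in place of code of your own. Each camera call takes 0.05 s, during which the arm holds its last target.

## Working session

There is one attempt and no reset: what is moved stays moved. The work goes in short steps, Python scripts to look and compute and a tool call to move; the robot and the scene stay as the last step left them, time stands still between calls to the robot, and variables do not carry over. Pictures are saved under pics/ and viewed, and the job is handed in when it is done.

Besides the shell and the picture viewer there is one more tool, called after "Request:" as name([rows], argument=value, ...), one row to a line, values as JSON. drive_tool: Moves the arm, as the interface text tells. Shifts and turns lie within -1 to 1; 1 stands for 0.3 m of shift or 2 rad of turn. Its arguments: {"type":"object","properties":{"increments":{"type":"array"}},"required":["increments"]}

```bash
mkdir -p pics; ls; python3 - <<'E'
from bench import *
import cv2
print(read_state())
for n in ["scene","top","wrist"]:
    c=calibration(n); print(n,c)
    cv2.imwrite(f"pics/{n}0.png",get_image(n)[:,:,::-1])
E
```

```text
pics
{'clock': 0.0, 'joints': array([ 1.51861122e+00,  3.85566959e-01,  6.64209357e-03, -5.11137880e-04,
       -1.19396214e+00, -2.58617323e-01]), 'joint_vel': array([ 0.00029832,  0.00099875,  0.00020684,  0.00093028,  0.00112244,
       -0.00076314]), 'joint_efforts': array([ 6.23676692e-05, -3.92287803e+01,  1.88400578e+01,  4.18629840e+00,
       -4.62357522e-03,  3.65066057e-06]), 'position': array([190.93617934, 594.54915485, 241.21981968]), 'ee_rot': array([ 9.87934345e-01, -1.54869560e-01, -1.28569637e-04,  1.06425127e-03]), 'contact_force': array([-0.00697523,  0.65822465,  0.29759432]), 'wrist_torque': array([-0.00217633,  0.019687  , -0.0510354 ]), 'gripper_width': 85.35398198658046}
scene {'fovy': 42.64470386193442, 'cx': 280.6450271032233, 'cy': 219.21253508817597, 'R': array([[-0.74441211,  0.6676793 , -0.00741351],
       [ 0.51732407,  0.56968653, -0.63861809],
       [-0.42216871, -0.47923023, -0.76948812]]), 't': array([ 439.05544943, -168.21004044, 1928.7690199 ])}
top {'fovy': 51.51585575986282, 'cx': 284.0083090472154, 'cy': 210.78559992348062, 'R': array([[ 0.0170521 , -0.99984476,  0.00443722],
       [-0.99737356, -0.01732206, -0.0703273 ],
       [ 0.07039325, -0.00322633, -0.9975141 ]]), 't': array([ -92.79223758,  516.22911398, 1354.29740772])}
wrist {'fovy': 69.42136177777645, 'cx': 278.9783609798827, 'cy': 214.496789843725, 'R': array([[-3.05271118e-01, -9.52265194e-01,  7.37966885e-04],
       [-9.04720294e-01,  2.90271115e-01,  3.11807422e-01],
       [-2.97137566e-01,  9.45181469e-02, -9.50145035e-01]]), 't': array([624.57212312, -40.59433494, 379.53413563])}
```

View pics/top0.png

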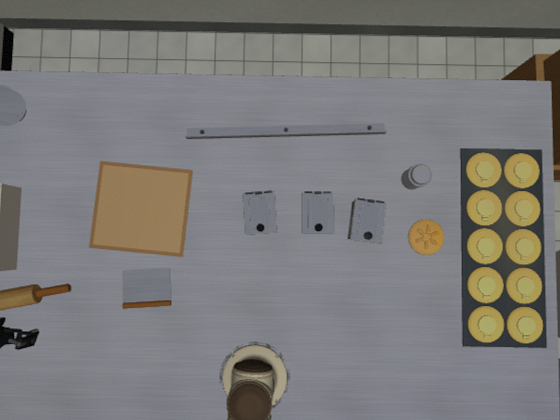

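View pics/scene0.png

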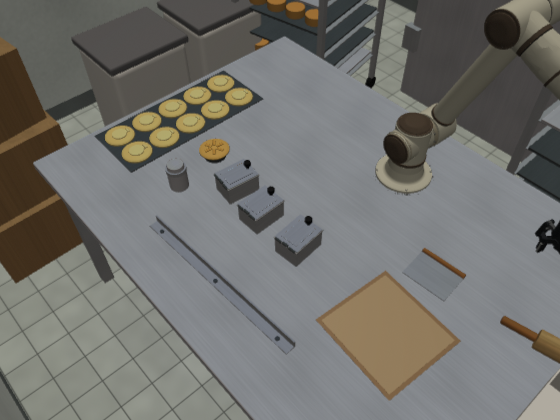

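View pics/wrist0.png

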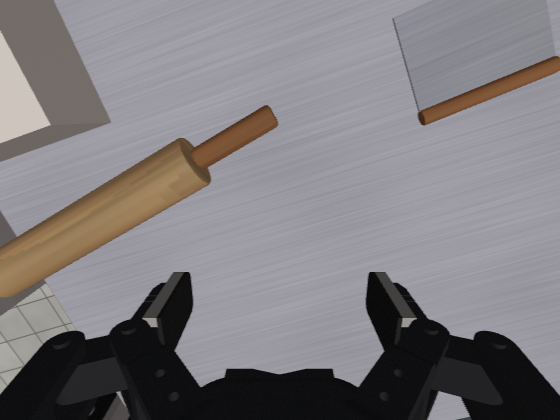

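Three tubs stand in a row: knobs at about (260,227), (318,227) and (368,235) in the top view, with the hinge ends toward the stop (row ~130). The mat is at about (141,208), the dredger at (420,175), the pie at (427,237) and the scraper at (147,288).

```bash
cat > h.py <<'E'
from bench import *
import numpy as np, cv2
def f(c): return 210/np.tan(np.radians(c["fovy"])/2)
def ray(c,u,v):
    d=np.array([(u-c["cx"])/f(c),(v-c["cy"])/f(c),1.]); R=c["R"]; return -R.T@c["t"], R.T@d
def onz(c,u,v,z):
    o,d=ray(c,u,v); return o+d*(z-o[2])/d[2]
def proj(c,X):
    p=c["R"]@np.array(X,float)+c["t"]; return p[0]/p[2]*f(c)+c["cx"], p[1]/p[2]*f(c)+c["cy"]
def grab(n,save=None):
    c=calibration(n); im=get_image(n)[:,:,::-1].copy()
    if save: cv2.imwrite(f"pics/{save}.png",im)
    return c,im
def knobs(c,im,z=99,top=True):
    m=(im.max(2)<45).astype(np.uint8)
    n,l,s,ce=cv2.connectedComponentsWithStats(m)
    return [(s[i,4],ce[i].round(1),onz(c,*ce[i],z).round(1)) for i in range(1,n) if s[i,4]>15]
def toolyaw(q):
    from scipy.spatial.transform import Rotation as Ro
    M=Ro.from_quat(q).as_matrix(); return np.arctan2(M[1,0],M[0,0]),M
def go(x,y,z,yaw):
    """scaled increments from measured pose: turn first, then shift in turned frame"""
    s=read_state(); a,M=toolyaw(s["ee_rot"]); dy=(yaw-a+np.pi)%(2*np.pi)-np.pi
    # tool z down: positive turn about tool z lowers world yaw
    d=np.array([x,y,z])-s["position"]
    tx=np.array([np.cos(yaw),np.sin(yaw),0]); ty=np.array([np.sin(yaw),-np.cos(yaw),0])
    print("t",s["clock"],"pos",s["position"].round(1),"yaw",round(a,3),"F",s["contact_force"].round(1),"w",round(s["gripper_width"],1))
    print(" turn total",round(-dy/2,3)," shift total",(np.array([d@tx,d@ty,-d[2]])/300).round(3))
E
python3 - <<'E'
from h import *
c,im=grab("top")
for k in knobs(c,im): print(k)
g=cv2.resize(im[110:270,230:400],None,fx=4.5,fy=3.75,interpolation=cv2.INTER_CUBIC); cv2.imwrite("pics/z1.png",g)
for u,v in [(187,138),(385,132)]: print("stop",onz(c,u,v,0))
hsv=cv2.cvtColor(im,cv2.COLOR_BGR2HSV); m=((hsv[...,0]>8)&(hsv[...,0]<25)&(hsv[...,1]>90)).astype(np.uint8)
n,l,s,ce=cv2.connectedComponentsWithStats(m)
for i in range(1,n):
    if s[i,4]>150:
        r=cv2.minAreaRect(np.argwhere(l==i)[:,::-1].astype(np.float32)); print(s[i,4],onz(c,*ce[i],1).round(),[onz(c,*p,1).round()[:2] for p in cv2.boxPoints(r)])
E
```

```text
(np.int32(407), array([ 6.8, 49.4]), array([989.1, 767.2,  99. ]))
(np.int32(41), array([260. , 227.2]), array([462. , -13.4,  99. ]))
(np.int32(43), array([318.1, 227.1]), array([ 465.3, -185.5,   99. ]))
(np.int32(36), array([367.9, 235.2]), array([ 444.1, -333.1,   99. ]))
(np.int32(532), array([ 15.9, 336.1]), array([134.1, 687.8,  99. ]))
(np.int32(323), array([252.5, 365. ]), array([62.9, -0.1, 99. ]))
stop [749.33873921 233.47637474   0.        ]
stop [ 780.67354834 -406.86024179    0.        ]
1785 [ 926. -930.    1.] [array([1061., -791.]), array([1065., -979.]), array([ 637., -967.]), array([ 634., -784.])]
737 [ 664. -722.    1.] [array([ 720., -669.]), array([ 722., -782.]), array([ 608., -780.]), array([ 606., -667.])]
762 [ 663. -844.    1.] [array([ 718., -792.]), array([ 721., -905.]), array([ 607., -902.]), array([ 605., -789.])]
8055 [518. 373.   1.] [array([393., 531.]), array([670., 517.]), array([645., 214.]), array([369., 233.])]
709 [ 544. -721.    1.] [array([ 596., -667.]), array([ 598., -780.]), array([ 486., -778.]), array([ 484., -666.])]
733 [ 543. -844. 
[... 640 characters left out ...]
rray([ 241., -900.]), array([ 240., -789.])]
988 [239. 717.   1.] [array([250., 815.]), array([295., 592.]), array([238., 579.]), array([193., 801.])]
237 [218. 343.   1.] [array([220., 418.]), array([231., 270.]), array([216., 268.]), array([204., 416.])]
613 [ 184. -718.    1.] [array([ 228., -666.]), array([ 230., -779.]), array([ 119., -777.]), array([ 117., -664.])]
633 [ 183. -842.    1.] [array([ 176., -764.]), array([ 255., -845.]), array([ 174., -926.]), array([  95., -846.])]
265 [32.  3.  1.] [array([50., 64.]), array([ 52., -51.]), array([ 18., -52.]), array([17., 63.])]
1060 [-78.  16.   1.] [array([-17.,  84.]), array([-15., -50.]), array([-127.,  -52.]), array([-129.,   81.])]
```

View pics/z1.png

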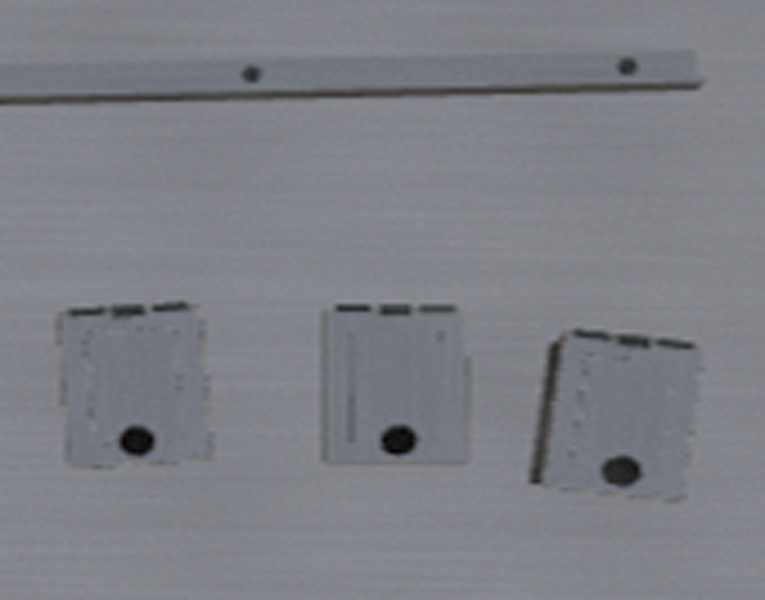

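```bash
python3 - <<'E'
from h import *
c=calibration("top")
Z=lambda u,v:onz(c,230+u/4.5-0.4,110+v/3.75-0.4,78)[:2]
for n,(a,b,d,e) in {"T1":((62,315),(68,465),(203,310),(210,460)),"T2":((323,310),(323,463),(464,310),(468,463)),"T3":((568,337),(545,487),(697,345),(682,498))}.items():
    for p,q in((a,b),(d,e)):
        P,Q=Z(*p),Z(*q); v=P-Q; print(n,"yaw",np.arctan2(v[1],v[0]).round(3),"len",np.linalg.norm(v).round(),P.round(),Q.round())
go(462,-13.4,200,0.04)
print(*[np.round(proj(calibration("wrist"),(462,-13,99)),0)])
# stop line
for u in (200,230,260,290,320,350,380):
    pass
E
```

```text
T1 yaw 0.057 len 121.0 [563.  40.] [443.  33.]
T1 yaw 0.057 len 121.0 [569. -55.] [448. -62.]
T2 yaw 0.014 len 123.0 [ 571. -135.] [ 447. -137.]
T2 yaw 0.031 len 123.0 [ 572. -230.] [ 449. -234.]
T3 yaw -0.121 len 122.0 [ 552. -300.] [ 431. -286.]
T3 yaw -0.08 len 124.0 [ 547. -387.] [ 423. -377.]
t 0.2 pos [191.  594.7 241.6] yaw -0.311 F [-0.1 -0.4 -0.3] w 85.4
 turn total -0.175  shift total [0.821 2.062 0.139]
[1303. -675.]
```

Request:
drive_tool([
  [1,[0,0,0],-0.09],
  [1,[0,0,0],-0.09],
  [1,[0.08,0.18,0],0],
  [1,[0.08,0.18,0],0],
  [1,[0.08,0.18,0],0],
  [1,[0.08,0.18,0],0],
  [1,[0.08,0.18,0],0],
  [1,[0.08,0.18,0],0],
  [1,[0.08,0.18,0],0],
  [1,[0.08,0.18,0],0],
  [1,[0.08,0.18,0.03],0],
  [1,[0.08,0.18,0.03],0],
  [1,[0,0.18,0.03],0],
  [1,[0,0,0],0],
  [1,[0,0,0],0],
])

```text
clock: 2.08
position: [460.1, 13.5, 215.4]
ee_rot: [1.0, 0.024, 0.0, -0.0]
contact_force: [0.8, -0.0, 0.6]
gripper_width: 85.4
```

```bash
python3 - <<'E'
from h import *
go(462,-13.4,200,0.057)
c,im=grab("wrist","w1")
for k in knobs(c,im): print(k)
E
```

```text
t 2.075 pos [460.1  13.5 215.4] yaw 0.048 F [ 0.8 -0.   0.6] w 85.4
 turn total -0.004  shift total [0.001 0.09  0.051]
(np.int32(17), array([474.9,  82.1]), array([ 570.4, -128.1,   99. ]))
(np.int32(35), array([511.9,  84.1]), array([ 570.4, -156.3,   99. ]))
(np.int32(637), array([309.3, 211.7]), array([462.2, -11.9,  99. ]))
(np.int32(901), array([508.4, 216.3]), array([ 466.5, -183.5,   99. ]))
(np.int32(39286), array([279.1, 374.3]), array([283.7,   5.3,  99. ]))
```

View pics/w1.png

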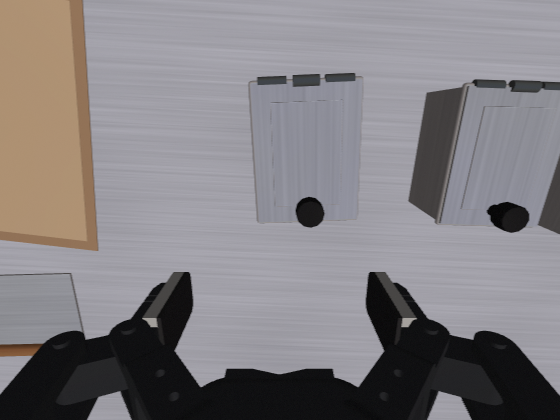

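Request:
drive_tool([
  [1,[0.005,0.084,0],0],
  [1,[0,0,0.1],0],
  [1,[0,0,0.1],0],
  [1,[0,0,0.1],0],
  [1,[0,0,0.1],-0.003],
  [1,[0,0,0],0],
  [1,[0,0,0],0],
])

```text
clock: 3.0
position: [463.8, -10.5, 96.4]
ee_rot: [1.0, 0.029, 0.001, -0.0]
contact_force: [-1.0, 0.5, 0.5]
gripper_width: 85.3
```

```bash
python3 - <<'E'
from h import *
go(462,-12,95,0.057)
c,im=grab("wrist","w2")
E
```

```text
t 3.0 pos [463.8 -10.5  96.4] yaw 0.057 F [-1.   0.5  0.5] w 85.3
 turn total 0.0  shift total [-0.006  0.005  0.005]
```

View pics/w2.png

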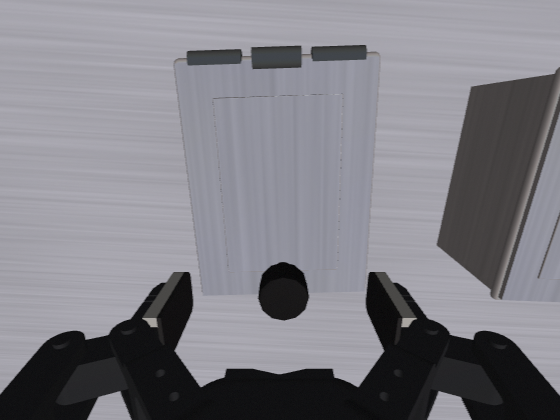

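Request:
drive_tool([
  [-0.55,[0,0.005,0],0],
  [-0.55,[0,0,0],0],
  [-0.55,[0,0,0],0],
  [-0.55,[0,0,0],0],
  [-0.55,[0,0,0],0],
  [-0.55,[0,0,0],0],
])

```text
clock: 3.8
position: [462.9, -12.7, 95.7]
ee_rot: [1.0, 0.028, 0.0, -0.0]
contact_force: [-2.0, 4.1, 5.3]
gripper_width: 22.3
```

```bash
python3 - <<'E'
from h import *
go(462,-12,95,0.057)
c,im=grab("wrist","w3")
# arc increments from hinge, tool frame x,z per theta
k=lambda t:np.array([-105*np.cos(t)+22.5*np.sin(t),105*np.sin(t)+22.5*np.cos(t)])
ts=np.arange(0,2.01,0.1); P=np.array([k(t) for t in ts])
for t,d in zip(ts[1:],np.diff(P,axis=0)/300): print(round(t,1),d.round(3))
E
```

```text
t 3.8 pos [462.9 -12.7  95.7] yaw 0.055 F [-2.   4.1  5.3] w 22.3
 turn total -0.001  shift total [-0.003 -0.003  0.002]
0.1 [0.009 0.035]
0.2 [0.013 0.033]
0.3 [0.016 0.032]
0.4 [0.019 0.03 ]
0.5 [0.022 0.028]
0.6 [0.025 0.026]
0.7 [0.027 0.023]
0.8 [0.029 0.02 ]
0.9 [0.031 0.017]
1.0 [0.033 0.014]
1.1 [0.034 0.011]
1.2 [0.035 0.007]
1.3 [0.036 0.004]
1.4 [0.036 0.   ]
1.5 [ 0.036 -0.003]
1.6 [ 0.035 -0.007]
1.7 [ 0.034 -0.01 ]
1.8 [ 0.033 -0.014]
1.9 [ 0.032 -0.017]
2.0 [ 0.03 -0.02]
```

View pics/w3.png

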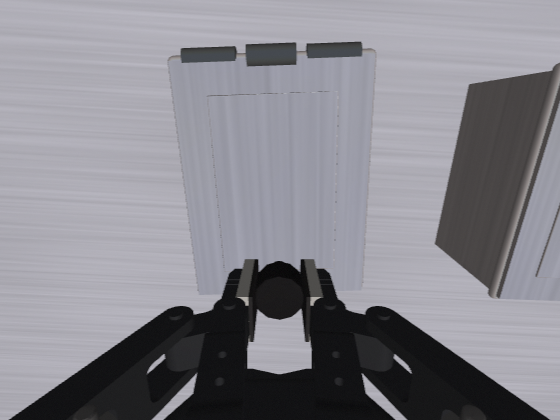

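Request:
drive_tool([
  [-0.55,[0.009,0,-0.035],0],
  [-0.55,[0.013,0,-0.033],0],
  [-0.55,[0.016,0,-0.032],0],
  [-0.55,[0.019,0,-0.03],0],
  [-0.55,[0.022,0,-0.028],0],
  [-0.55,[0,0,0],0],
  [-0.55,[0,0,0],0],
])

```text
clock: 4.72
position: [487.6, -11.5, 143.4]
ee_rot: [1.0, 0.028, 0.001, -0.0]
contact_force: [0.2, -1.0, -2.6]
gripper_width: 21.7
```

```bash
python3 - <<'E'
from h import *
go(462,-12,95,0.057)
c,im=grab("wrist","w4")
c,im=grab("scene"); cv2.imwrite("pics/s4.png",cv2.resize(im[130:290,180:400],None,fx=3.5,fy=3.5,interpolation=cv2.INTER_CUBIC))
E
```

```text
t 4.725 pos [487.6 -11.5 143.4] yaw 0.056 F [ 0.2 -1.  -2.6] w 21.7
 turn total -0.001  shift total [-0.085 -0.003  0.161]
```

View pics/w4.png

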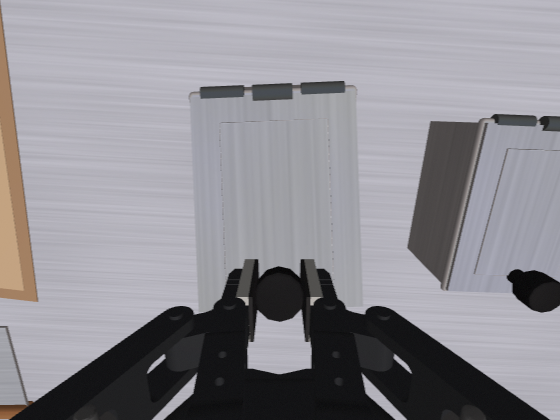

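View pics/s4.png

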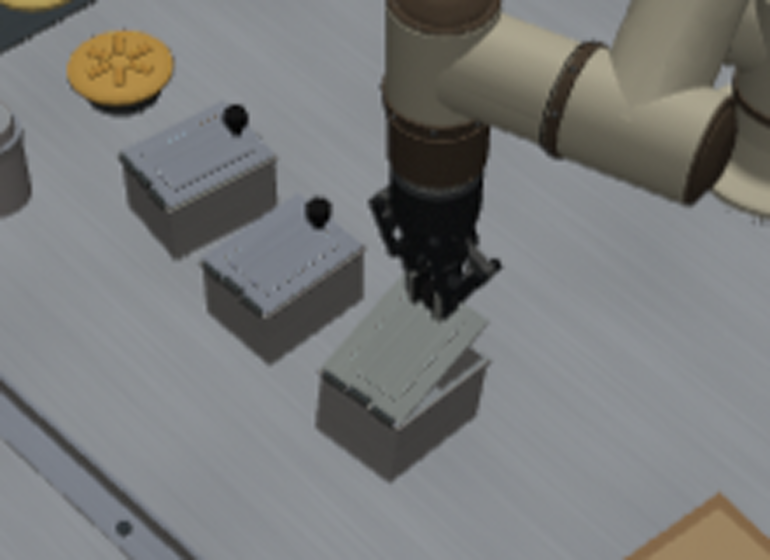

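Request:
drive_tool([
  [-0.55,[0.025,0,-0.026],0],
  [-0.55,[0.027,0,-0.023],0],
  [-0.55,[0,0,0],0],
])

```text
clock: 5.2
position: [503.6, -10.7, 158.2]
ee_rot: [1.0, 0.028, 0.001, -0.0]
contact_force: [-0.1, -0.2, -2.4]
gripper_width: 21.9
```

Request:
drive_tool([
  [-0.55,[0.029,0,-0.02],0],
  [-0.55,[0,0,0],0],
])

```text
clock: 5.45
position: [512.0, -10.2, 164.0]
ee_rot: [1.0, 0.028, 0.001, -0.0]
contact_force: [-0.1, 0.2, -3.0]
gripper_width: 21.9
```

Request:
drive_tool([
  [-0.55,[0.031,0,-0.017],0],
  [-0.55,[0,0,0],0],
])

```text
clock: 5.7
position: [521.4, -9.7, 169.1]
ee_rot: [1.0, 0.028, 0.001, -0.0]
contact_force: [0.3, 1.1, -2.6]
gripper_width: 21.6
```

```bash
python3 - <<'E'
from h import *
go(462,-12,95,0.057)
c,im=grab("wrist","w5")
c,im=grab("scene"); cv2.imwrite("pics/s5.png",cv2.resize(im[130:290,180:400],None,fx=3.5,fy=3.5,interpolation=cv2.INTER_CUBIC))
E
```

```text
t 5.7 pos [521.4  -9.7 169.1] yaw 0.055 F [ 0.3  1.1 -2.6] w 21.6
 turn total -0.001  shift total [-0.198 -0.004  0.247]
```

View pics/s5.png

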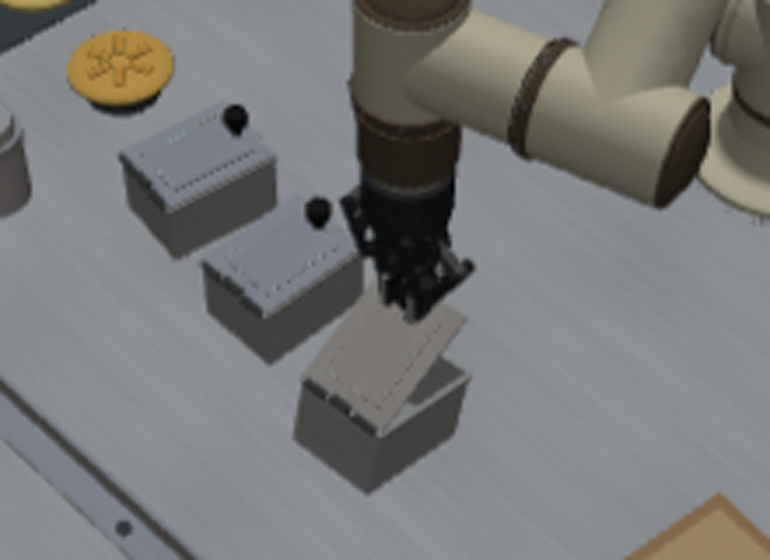

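View pics/w5.png

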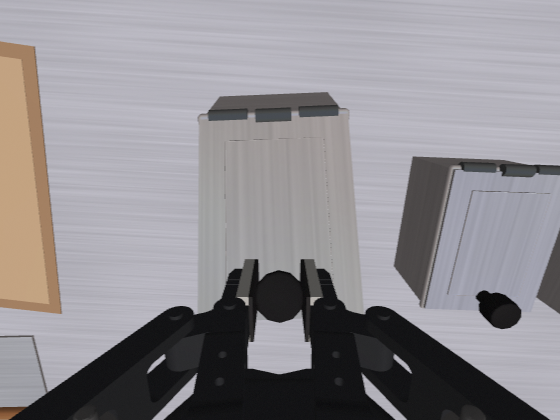

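```bash
python3 - <<'E'
from h import *
c,im=grab("top"); cv2.imwrite("pics/t5.png",cv2.resize(im[110:270,230:400],None,fx=4.5,fy=3.75,interpolation=cv2.INTER_CUBIC))
c=calibration("wrist")
g=get_image("wrist").max(2); m=((g<80)).astype(np.uint8); m[200:]=0
n,l,s,ce=cv2.connectedComponentsWithStats(m)
for i in range(1,n):
  if s[i,4]>60: print(s[i],ce[i].round(),onz(c,*ce[i],77).round(1))
E
```

```text
[298 104  41   8 238] [318. 107.] [607.  -31.4  77. ]
[255 107  37   7 203] [273. 110.] [ 6.036e+02 -4.000e-01  7.700e+01]
[208 108  40  10 225] [228. 111.] [601.   30.9  77. ]
[256 118  35   4  79] [273. 119.] [ 5.973e+02 -5.000e-01  7.700e+01]
[ 406  157   43   43 1411] [426. 180.] [ 560.5 -117.3   77. ]
[458 161  39   8 239] [477. 164.] [ 574.3 -152.3   77. ]
[498 163  62  13 509] [526. 168.] [ 573.5 -189.1   77. ]
```

View pics/t5.png

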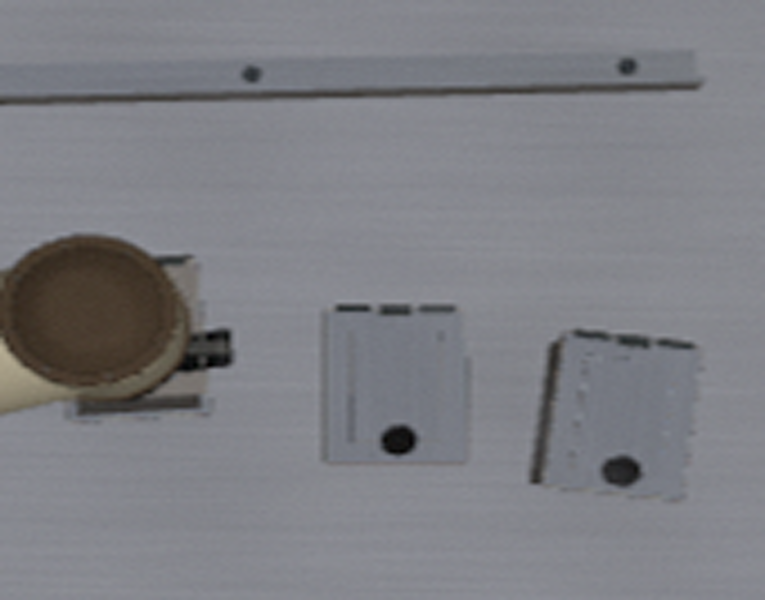

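```bash
python3 - <<'E'
from h import *
c=calibration("wrist"); print("cam",(-c["R"].T@c["t"]).round())
cs=calibration("scene")
# zoom scene: base of tub rear corner, px zoom /3.5
for n,(u,v) in {"rear bottom L corner":(368,493),"hinge-right end":(303,380),"hinge left end":(380,430),"base rear right":(296,440),"base front left":(455,445)}.items():
    U,V=180+u/3.5-.4,130+v/3.5-.4
    print(n,onz(cs,U,V,0).round(),onz(cs,U,V,76).round())
E
```

```text
cam [600.  -5. 301.]
rear bottom L corner [599.  29.   0.] [634.  68.  76.]
hinge-right end [ 559. -105.    0.] [596. -59.  76.]
hinge left end [545. -14.   0.] [582.  26.  76.]
base rear right [608. -57.  -0.] [643. -14.  76.]
base front left [506.  43.   0.] [546.  81.  76.]
```

```bash
python3 - <<'E'
from h import *
c,im=grab("scene"); cv2.imwrite("pics/s6.png",cv2.resize(im[200:280,230:340],None,fx=7,fy=7,interpolation=cv2.INTER_CUBIC))
E
```

```text
(no output)
```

View pics/s6.png

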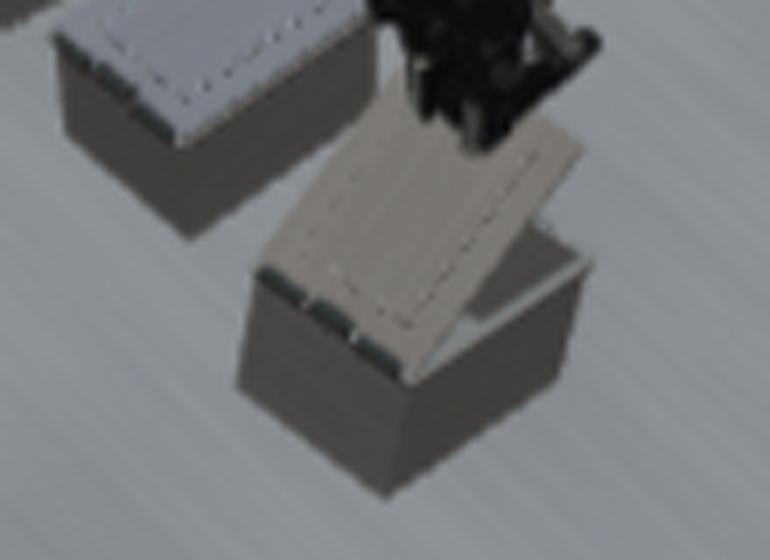

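```bash
python3 - <<'E'
from h import *
cs=calibration("scene")
Z=lambda u,v:(230+(u+.5)/7-.5,200+(v+.5)/7-.5)
for n,p in {"rbl":(387,497),"rbr":(238,387),"fbl":(560,377)}.items():
    print(n,onz(cs,*Z(*p),0).round())
for n,p in {"rtl":(405,378),"rtr":(258,268),"ftl":(590,262)}.items():
    print(n,onz(cs,*Z(*p),75).round())
# side plane y~ line: intersect rays with vertical plane through left side (yaw .057)
o=np.array([566,40,0]);nrm=np.array([-np.sin(.057),np.cos(.057),0])
for n,p in {"rbl":(387,497),"fbl":(560,377),"rtl":(405,378),"ftl":(590,262),"lidfront":(583,150)}.items():
    a,d=ray(cs,*Z(*p)); t=((o-a)@nrm)/(d@nrm); print(n,(a+t*d).round())
E
```

```text
rbl [599.  30.   0.]
rbr [609. -60.   0.]
fbl [497.  34.   0.]
rtl [586.  27.  75.]
rtr [594. -60.  75.]
ftl [484.  35.  75.]
rbl [611.  43.  25.]
fbl [500.  36.   5.]
rtl [600.  42. 102.]
ftl [484.  35.  75.]
lidfront [493.  36. 160.]
```

Request:
drive_tool([
  [-0.55,[0.01,0,0.03],0],
  [-0.55,[0.01,0,0.03],0],
  [-0.55,[0,0,0.01],0],
  [-0.55,[0,0,0],0],
  [-0.55,[0,0,0],0],
])

```text
clock: 6.58
position: [524.6, -10.0, 146.7]
ee_rot: [1.0, 0.027, -0.002, 0.0]
contact_force: [0.8, 0.3, -3.6]
gripper_width: 22.1
```

```bash
cat >> h.py <<'E'
def look(name,x0=230,y0=190,w=110,h=80,k=7):
    c,im=grab("scene"); cv2.imwrite(f"pics/{name}.png",cv2.resize(im[y0:y0+h,x0:x0+w],None,fx=k,fy=k,interpolation=cv2.INTER_CUBIC)); return c
E
python3 - <<'E'
from h import *
go(462,-12,95,0.057); look("s7")
E
```

```text
t 6.575 pos [524.6 -10.  146.7] yaw 0.055 F [ 0.8  0.3 -3.6] w 22.1
 turn total -0.001  shift total [-0.209 -0.005  0.172]
```

View pics/s7.png

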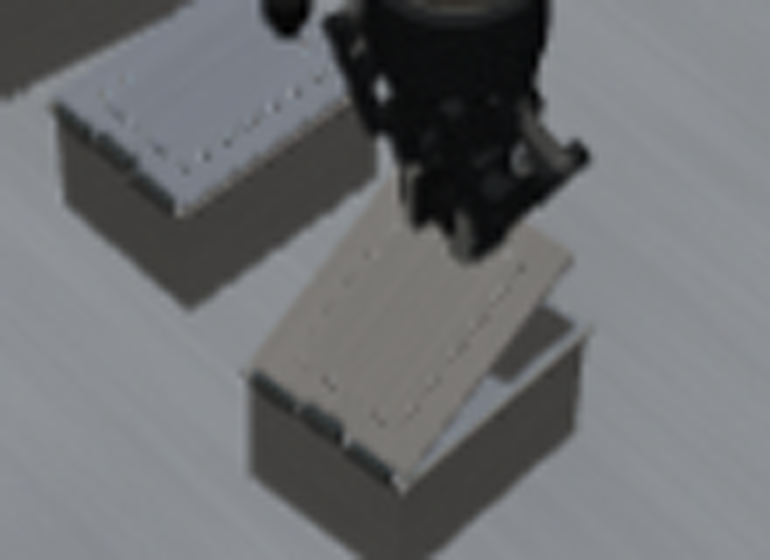

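Request:
drive_tool([
  [-0.5,[0,0,0],0],
  [-0.5,[0,0,0],0],
])

```text
clock: 6.88
position: [525.2, -9.9, 147.0]
ee_rot: [1.0, 0.027, -0.001, 0.0]
contact_force: [-0.3, 0.3, -4.1]
gripper_width: 21.2
```

Request:
drive_tool([
  [-0.47,[0,0,0],0],
  [-0.47,[0,0,0],0],
])

```text
clock: 7.12
position: [525.8, -9.6, 147.4]
ee_rot: [1.0, 0.028, -0.0, 0.0]
contact_force: [0.7, 0.2, -4.7]
gripper_width: 23.0
```

Request:
drive_tool([
  [-0.45,[0,0,0],0],
  [-0.45,[0,0,0],0],
])

```text
clock: 7.38
position: [526.6, -9.3, 147.9]
ee_rot: [1.0, 0.028, 0.001, -0.0]
contact_force: [0.7, 0.8, -4.3]
gripper_width: 23.4
```

```bash
python3 - <<'E'
from h import *
go(462,-12,95,0.057); look("s8")
E
```

```text
t 7.375 pos [526.6  -9.3 147.9] yaw 0.055 F [ 0.7  0.8 -4.3] w 23.4
 turn total -0.001  shift total [-0.215 -0.003  0.176]
```

View pics/s8.png

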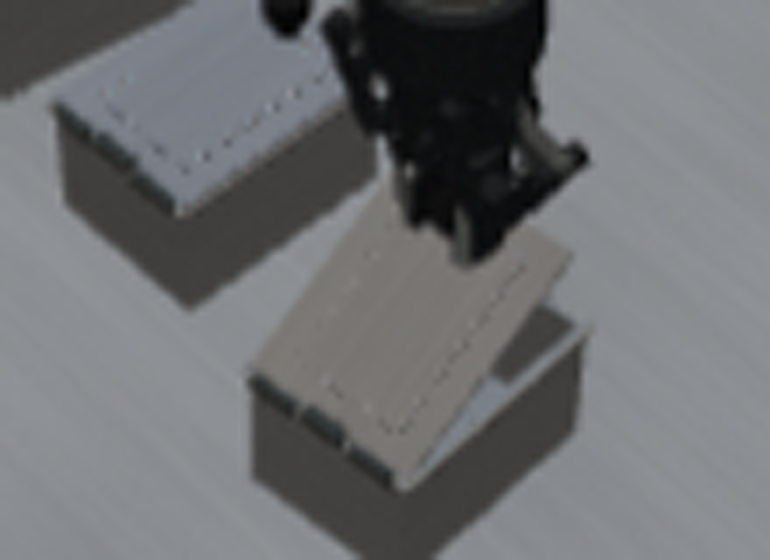

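Request:
drive_tool([
  [-0.46,[0.012,0,-0.013],0],
  [-0.46,[0.013,0,-0.013],0],
  [-0.46,[0.013,0,-0.012],0],
  [-0.46,[0.013,0,-0.012],0],
  [-0.46,[0,0,0],0],
])

```text
clock: 8.05
position: [542.2, -8.6, 163.1]
ee_rot: [1.0, 0.028, 0.001, -0.0]
contact_force: [0.6, 0.8, -2.2]
gripper_width: 23.4
```

```bash
python3 - <<'E'
from h import *
go(462,-12,95,0.057); look("s9");grab("wrist","w9")
E
```

```text
t 8.05 pos [542.2  -8.6 163.1] yaw 0.055 F [ 0.6  0.8 -2.2] w 23.4
 turn total -0.001  shift total [-0.267 -0.004  0.227]
```

View pics/s9.png

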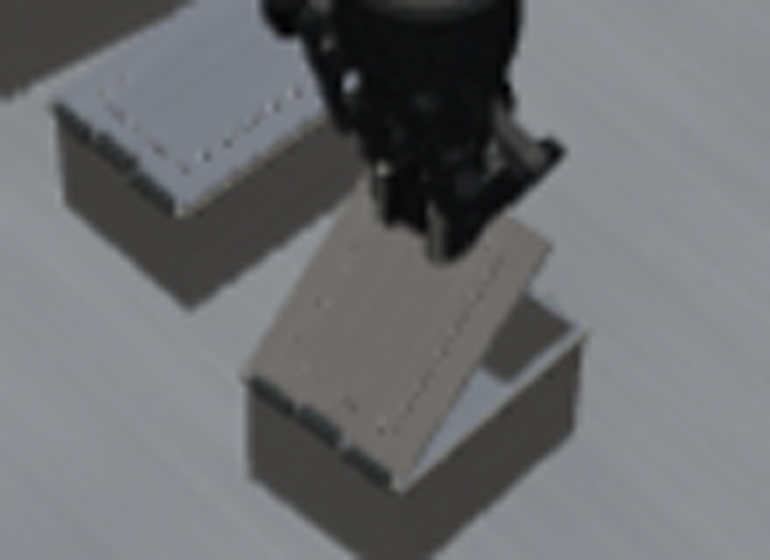

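View pics/w9.png

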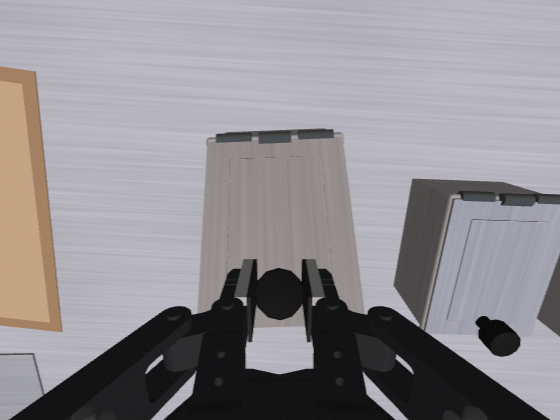

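Request:
drive_tool([
  [-0.46,[0.014,0,-0.011],0],
  [-0.46,[0.014,0,-0.011],0],
  [-0.46,[0.015,0,-0.01],0],
  [-0.46,[0.015,0,-0.009],0],
  [-0.46,[0,0,0],0],
])

```text
clock: 8.78
position: [559.4, -7.7, 175.1]
ee_rot: [1.0, 0.028, 0.001, 0.0]
contact_force: [1.3, -0.1, -2.5]
gripper_width: 23.4
```

```bash
python3 - <<'E'
from h import *
go(462,-12,95,0.057); look("s10");grab("wrist","w10")
E
```

```text
t 8.775 pos [559.4  -7.7 175.1] yaw 0.055 F [ 1.3 -0.1 -2.5] w 23.4
 turn total -0.001  shift total [-0.325 -0.004  0.267]
```

View pics/s10.png

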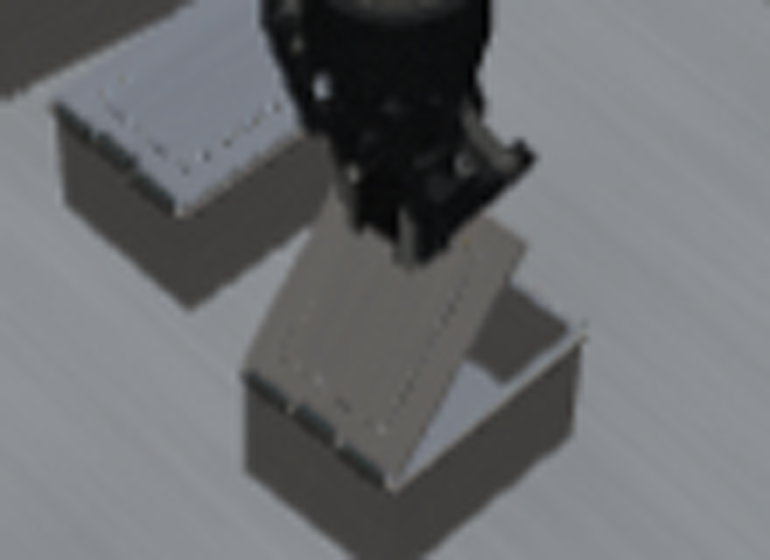

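View pics/w10.png

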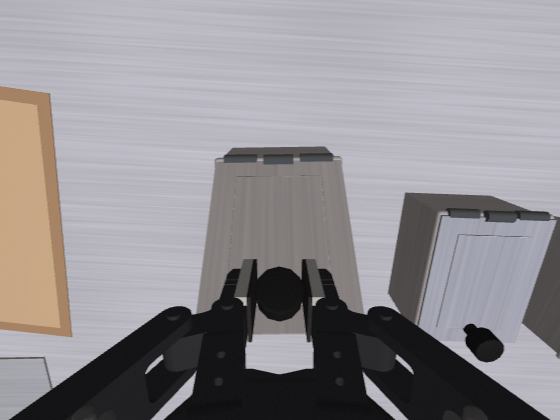

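Request:
drive_tool([
  [-0.45,[0,0,0],0],
  [-0.45,[0.015,0,-0.008],0],
  [-0.45,[0.016,0,-0.007],0],
  [-0.45,[0.016,0,-0.007],0],
  [-0.45,[0.016,0,-0.006],0],
  [-0.45,[0,0,0],0],
])

```text
clock: 9.62
position: [578.2, -6.7, 183.3]
ee_rot: [1.0, 0.028, 0.0, 0.0]
contact_force: [0.3, -0.9, -4.5]
gripper_width: 23.2
```

```bash
python3 - <<'E'
from h import *
go(462,-12,95,0.057); look("s11");grab("wrist","w11")
E
```

```text
t 9.625 pos [578.2  -6.7 183.3] yaw 0.055 F [ 0.3 -0.9 -4.5] w 23.2
 turn total -0.001  shift total [-0.388 -0.004  0.294]
```

View pics/s11.png

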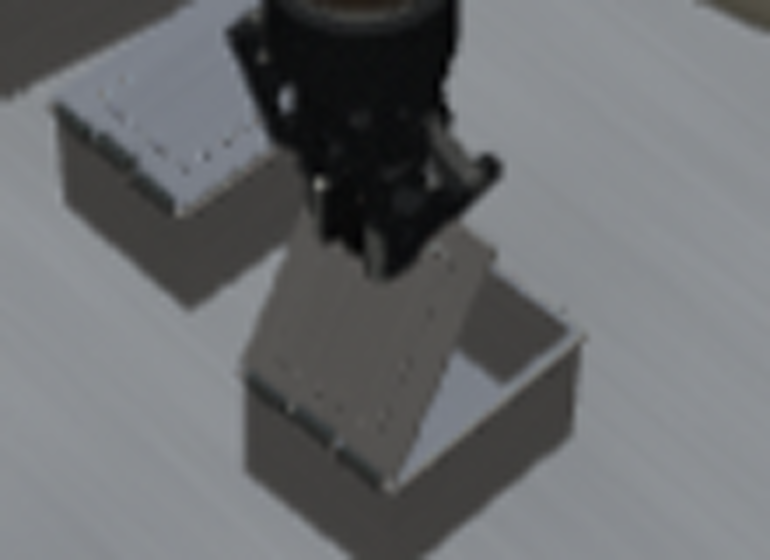

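View pics/w11.png

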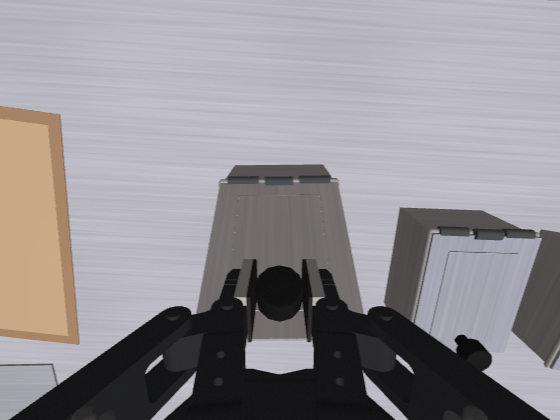

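Request:
drive_tool([
  [-0.45,[0.017,0,-0.004],0],
  [-0.45,[0.017,0,-0.003],0],
  [-0.45,[0.017,0,-0.002],0],
  [-0.45,[0.018,0,-0.001],0],
  [-0.45,[0,0,0],0],
])

```text
clock: 10.35
position: [599.0, -5.5, 186.3]
ee_rot: [1.0, 0.028, 0.0, 0.0]
contact_force: [0.4, 0.2, -5.4]
gripper_width: 23.6
```

```bash
python3 - <<'E'
from h import *
go(462,-12,95,0.057); look("s12");grab("wrist","w12")
E
```

```text
t 10.35 pos [599.   -5.5 186.3] yaw 0.055 F [ 0.4  0.2 -5.4] w 23.6
 turn total -0.001  shift total [-0.457 -0.004  0.304]
```

View pics/s12.png

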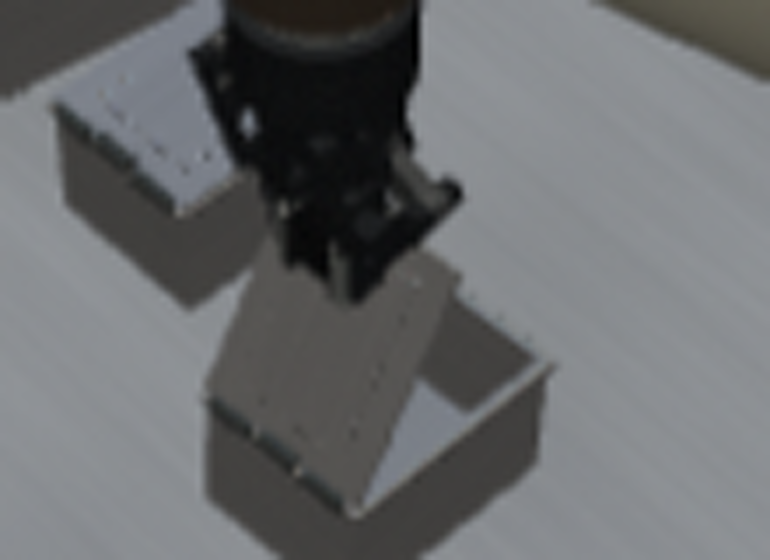

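View pics/w12.png

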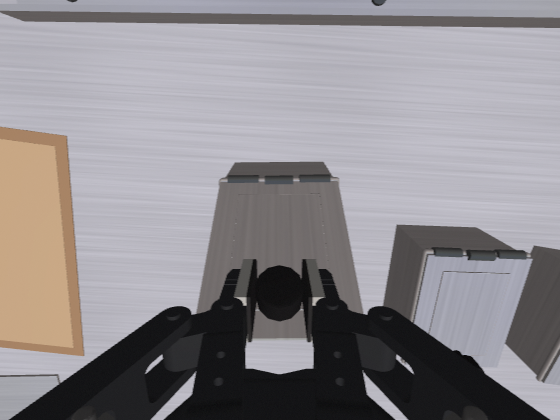

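Request:
drive_tool([
  [-0.45,[-0.005,0,0.01],0],
  [-0.45,[0,0,0],0],
  [-0.3,[0,0,0],0],
  [-0.2,[0,0,0],0],
  [-0.1,[0,0,0],0],
  [0,[0,0,0],0],
])

```text
clock: 11.2
position: [596.7, -5.7, 183.3]
ee_rot: [1.0, 0.028, -0.0, 0.0]
contact_force: [-0.3, -0.6, -0.6]
gripper_width: 42.6
```

```bash
python3 - <<'E'
from h import *
go(462,-12,95,0.057); look("s13");grab("wrist","w13")
E
```

```text
t 11.2 pos [596.7  -5.7 183.3] yaw 0.055 F [-0.3 -0.6 -0.6] w 42.6
 turn total -0.001  shift total [-0.449 -0.004  0.294]
```

View pics/s13.png

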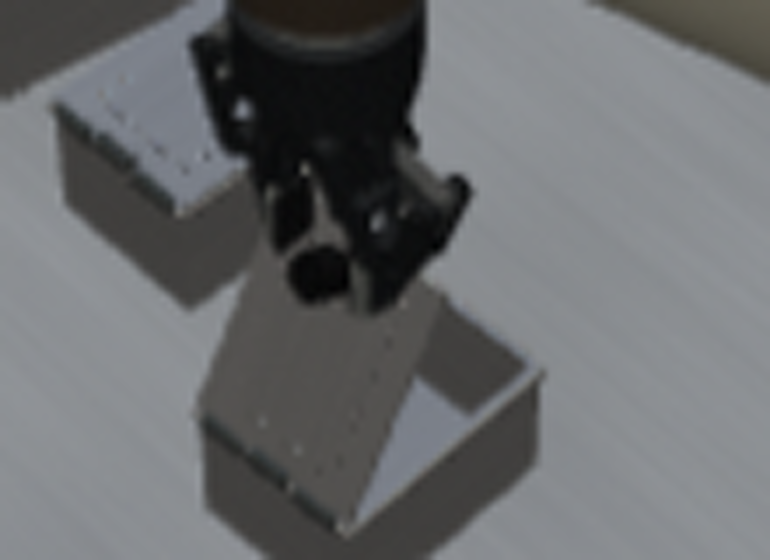

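View pics/w13.png

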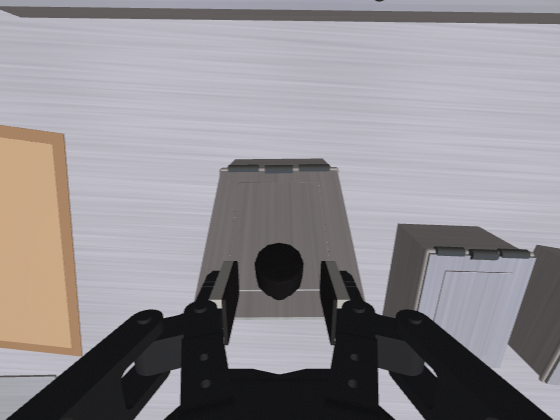

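```bash
cat >> h.py <<'E'
def lidang(ftl,rtl,lf,x0=230,y0=190,k=7):
    cs=calibration("scene"); Z=lambda p:(x0+(p[0]+.5)/k-.5,y0+(p[1]+.5)/k-.5)
    A=onz(cs,*Z(ftl),75); B=onz(cs,*Z(rtl),76); v=(B-A); print("ftl",A.round(),"rtl",B.round(),"len",np.linalg.norm(v).round(1),"yaw",np.arctan2(v[1],v[0]).round(3))
    u=np.array([v[0],v[1],0]); u/=np.linalg.norm(u); n=np.array([-u[1],u[0],0])
    a,d=ray(cs,*Z(lf)); X=a+d*((B-a)@n)/(d@n); w=X-B; print("lidfront",X.round(),"len",np.linalg.norm(w).round(1),"ang",np.arctan2(w[2],-(w@u)).round(3))
E
python3 - <<'E'
from h import *
lidang((542,372),(343,535),(446,295))
E
```

```text
ftl [515.  37.  75.] rtl [636.  44.  76.] len 121.8 yaw 0.053
lidfront [576.  41. 184.] len 123.8 ang 1.062
```

Request:
drive_tool([
  [0,[0.02,0,0.025],0],
  [0,[0,0,0],0],
  [-0.3,[0,0,0],0],
  [-0.46,[0,0,0],0],
  [-0.46,[0,0,0],0],
  [-0.46,[0,0,0],0],
])

```text
clock: 12.05
position: [602.7, -5.2, 175.6]
ee_rot: [1.0, 0.028, 0.0, -0.0]
contact_force: [0.3, 0.5, -1.1]
gripper_width: 23.0
```

Request:
drive_tool([
  [-0.46,[0.016,0,-0.005],0],
  [-0.46,[0.016,0,-0.003],0],
  [-0.46,[0.016,0,-0.003],0],
  [-0.46,[0.016,0,-0.002],0],
  [-0.46,[0,0,0],0],
])

```text
clock: 12.68
position: [622.5, -4.2, 179.4]
ee_rot: [1.0, 0.028, 0.0, 0.0]
contact_force: [0.2, -1.1, -5.5]
gripper_width: 23.1
```

```bash
python3 - <<'E'
from h import *
go(462,-12,95,0.057); look("s14");grab("wrist","w14")
E
```

```text
t 12.675 pos [622.5  -4.2 179.4] yaw 0.055 F [ 0.2 -1.1 -5.5] w 23.1
 turn total -0.001  shift total [-0.536 -0.005  0.281]
```

View pics/s14.png

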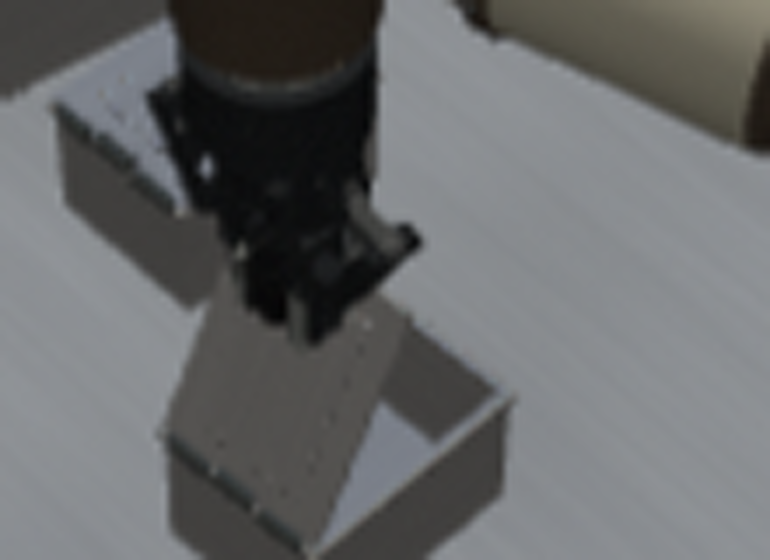

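View pics/w14.png

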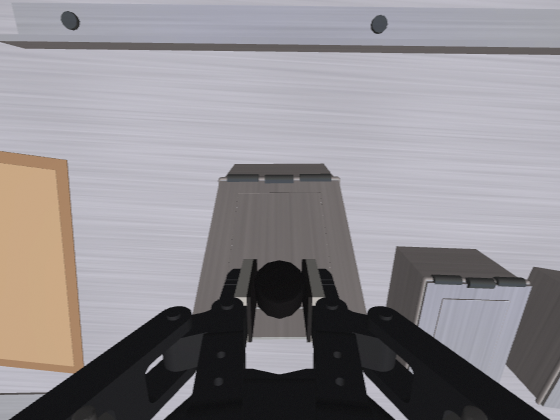

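Request:
drive_tool([
  [-0.46,[0,0,0.006],0],
  [-0.3,[0,0,0],0],
  [-0.1,[0,0,0],0],
  [0.3,[0,0,0],0],
  [0.3,[0,0,-0.1],0],
  [0.3,[0,0,-0.15],0],
  [0.3,[0,0,0],0],
])

```text
clock: 13.65
position: [624.1, -4.2, 257.9]
ee_rot: [1.0, 0.028, 0.005, -0.0]
contact_force: [-0.4, 0.1, 0.3]
gripper_width: 55.7
```

```bash
python3 - <<'E'
from h import *
go(462,-12,95,0.057); look("s15",200);grab("wrist","w15"); grab("top","t15")
E
```

```text
t 13.65 pos [624.1  -4.2 257.9] yaw 0.056 F [-0.4  0.1  0.3] w 55.7
 turn total -0.001  shift total [-0.541 -0.005  0.543]
```

View pics/s15.png

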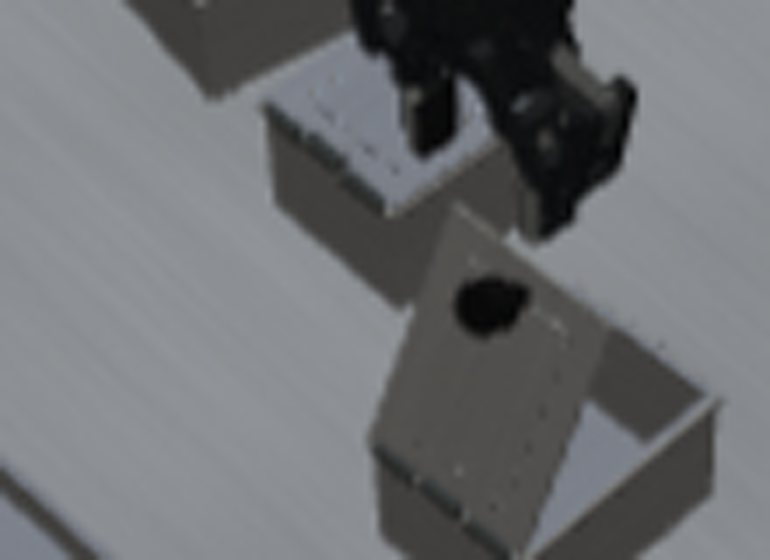

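View pics/t15.png

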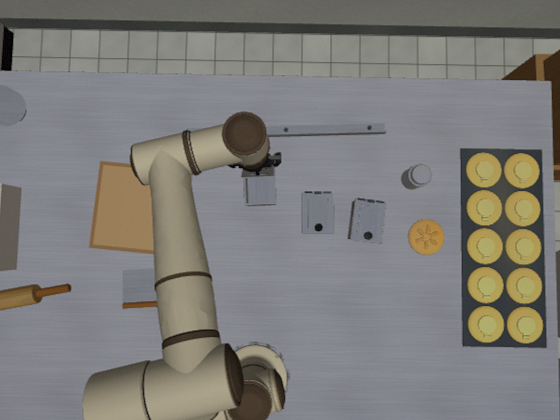

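```bash
python3 - <<'E'
from h import *
s=read_state(); print(s["joints"].round(2))
lidang((717,400),(517,565),(606,325),200)
go(534,-8,240,0.055-np.pi/2)
go(534,-8,240,0.055+np.pi/2)
E
```

```text
[ 0.25  0.37  0.02 -0.   -1.21  1.37]
ftl [536.  38.  75.] rtl [658.  45.  76.] len 121.4 yaw 0.057
lidfront [605.  42. 190.] len 126.1 ang 1.138
t 13.8 pos [621.4  -4.2 252.3] yaw 0.055 F [ 0.5 -0.  -1. ] w 55.7
 turn total 0.785  shift total [-0.003  0.292  0.041]
t 13.8 pos [621.4  -4.2 252.3] yaw 0.055 F [ 0.5 -0.  -1. ] w 55.7
 turn total -0.785  shift total [ 0.003 -0.292  0.041]
```

Request:
drive_tool([
  [0.3,[-0.145,0,0],0],
  [0.3,[-0.145,0,0],0],
  [0.3,[0,0,0],0.087],
  [0.3,[0,0,0],0.087],
  [0.3,[0,0,0],0.087],
  [0.3,[0,0,0],0.087],
  [0.3,[0,0,0],0.087],
  [0.3,[0,0,0],0.087],
  [0.3,[0,0,0],0.087],
  [0.3,[0,0,0],0.087],
  [0.3,[0,0,0],0.089],
  [0.3,[0,0,0],0],
])

```text
clock: 15.3
position: [534.4, -9.1, 251.6]
ee_rot: [0.727, -0.686, -0.001, 0.001]
contact_force: [-0.1, -0.3, 0.7]
gripper_width: 55.4
```

```bash
python3 - <<'E'
from h import *
go(534,-8,180,0.055-np.pi/2)
grab("wrist","w16")
E
```

```text
t 15.3 pos [534.4  -9.1 251.6] yaw -1.513 F [-0.1 -0.3  0.7] w 55.4
 turn total 0.002  shift total [-0.004  0.001  0.239]
```

View pics/w16.png

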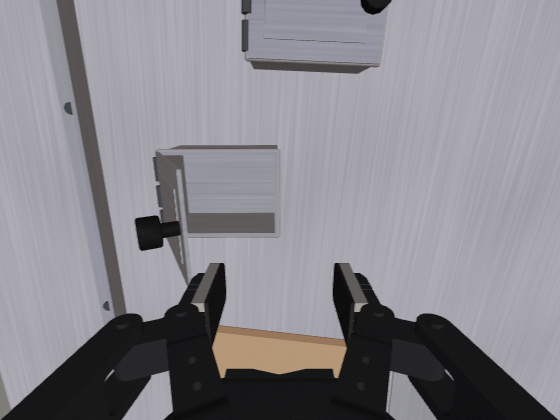

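```bash
python3 - <<'E'
from h import *
c=calibration("wrist")
for p in [(279,148),(279,236),(160,152)]: print(onz(c,*p,75).round(1))
E
```

```text
[536.6 -57.2  75. ]
[531.   37.4  75. ]
[655.5 -46.1  75. ]
```

Request:
drive_tool([
  [0.0,[0,0,0.15],0],
  [0.0,[0,0,0.15],0],
  [0.0,[0,0,0.15],0],
  [0.0,[0,0,0.1],0],
  [0.0,[0,0,0],0],
  [0.0,[0,0,0],0],
])

```text
clock: 16.1
position: [535.3, -9.0, 88.5]
ee_rot: [0.727, -0.687, 0.0, -0.0]
contact_force: [-0.8, 0.8, -1.0]
gripper_width: 43.0
```

```bash
python3 - <<'E'
from h import *
go(534,-8,60,0.055-np.pi/2)
grab("wrist","w17");look("s17",200)
E
```

```text
t 16.1 pos [535.3  -9.   88.5] yaw -1.513 F [-0.8  0.8 -1. ] w 43.0
 turn total 0.001  shift total [-0.004  0.004  0.095]
```

View pics/w17.png

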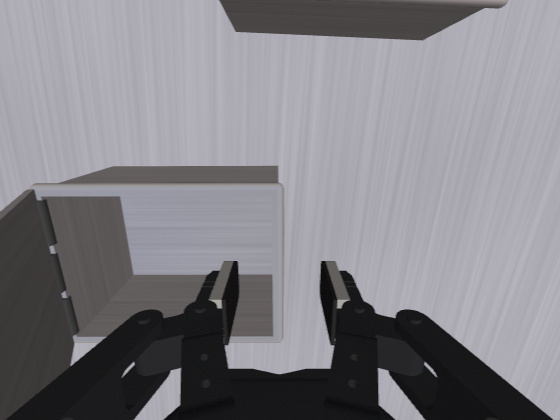

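View pics/s17.png

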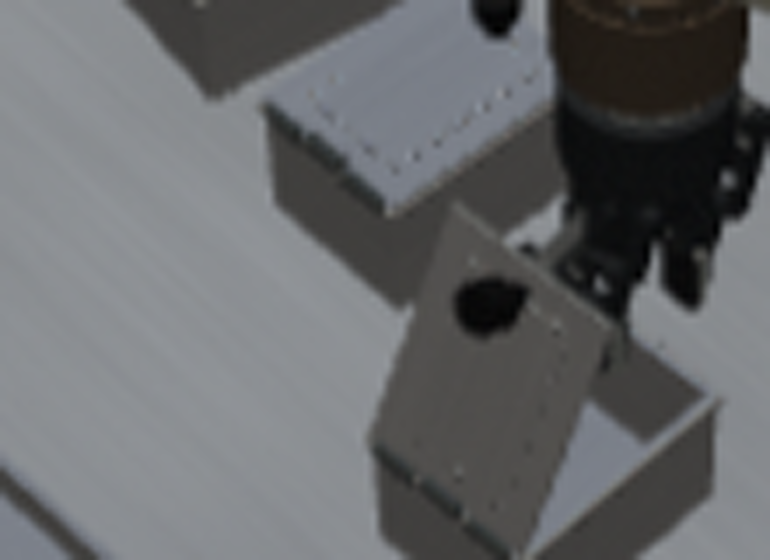

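Request:
drive_tool([
  [0.0,[0,0,0.05],0],
  [0.0,[0,0,0.045],0],
  [0.0,[0,0,0],0],
  [-1,[0,0,0],0],
  [-1,[0,0,0],0],
  [-1,[0,0,0],0],
  [-1,[0,0,0],0],
  [-1,[0,0,0],0],
])

```text
clock: 17.2
position: [536.0, -8.8, 59.9]
ee_rot: [0.727, -0.687, 0.001, -0.001]
contact_force: [1.5, 1.8, 3.7]
gripper_width: 1.8
```

```bash
python3 - <<'E'
from h import *
go(460,437,60,-np.pi/2)
look("s18",200);grab("wrist","w18")
E
```

```text
t 17.2 pos [536.   -8.8  59.9] yaw -1.514 F [1.5 1.8 3.7] w 1.8
 turn total 0.028  shift total [-1.486  0.253 -0.   ]
```

View pics/s18.png

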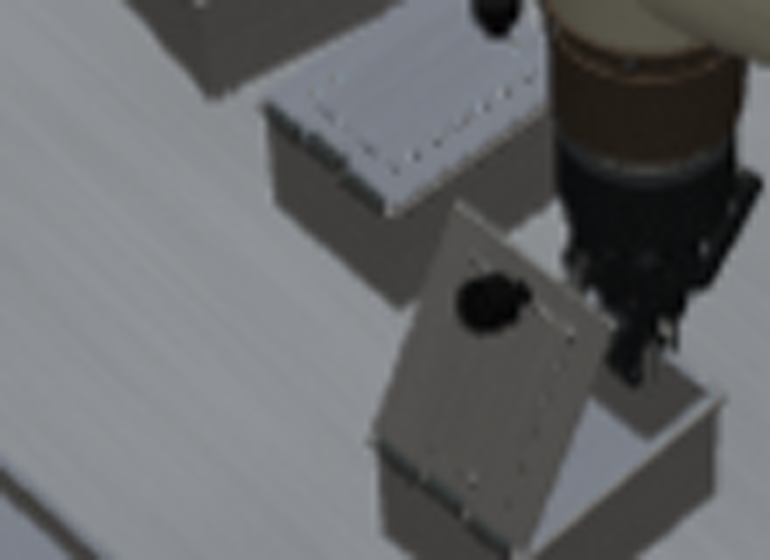

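View pics/w18.png

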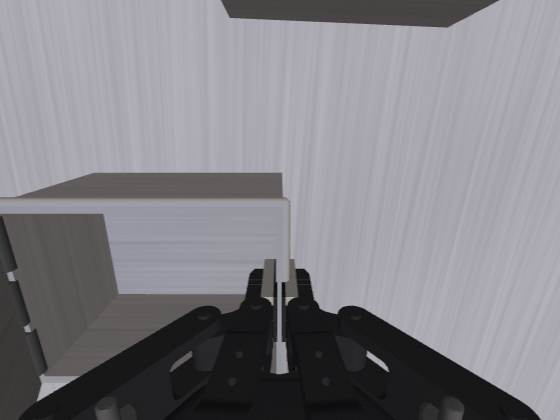

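Request:
drive_tool([
  [-1,[-0.02,0.003,0],0],
  [-1,[-0.04,0.007,0],0],
  [-1,[-0.05,0.009,0],0],
  [-1,[-0.05,0.009,0],0],
  [-1,[-0.05,0.009,0],0],
  [-1,[-0.05,0.009,0],0],
  [-1,[-0.05,0.009,0],0],
  [-1,[-0.05,0.009,0],0],
  [-1,[-0.05,0.009,0],0],
  [-1,[-0.05,0.009,0],0],
  [-1,[-0.05,0.009,0],0],
  [-1,[-0.05,0.009,0],0],
  [-1,[-0.05,0.009,0],0],
  [-1,[-0.05,0.009,0],0],
  [-1,[-0.05,0.009,0],0],
  [-1,[0,0,0],0],
])

```text
clock: 19.3
position: [484.4, 201.1, 59.9]
ee_rot: [0.727, -0.687, 0.0, 0.001]
contact_force: [-1.6, -1.0, 8.4]
gripper_width: 1.8
```

```bash
python3 - <<'E'
from h import *
go(460,437,60,-np.pi/2)
grab("scene","s19");grab("wrist","w19")
E
```

```text
t 19.3 pos [484.4 201.1  59.9] yaw -1.515 F [-1.6 -1.   8.4] w 1.8
 turn total 0.028  shift total [-0.786  0.081 -0.   ]
```

View pics/s19.png

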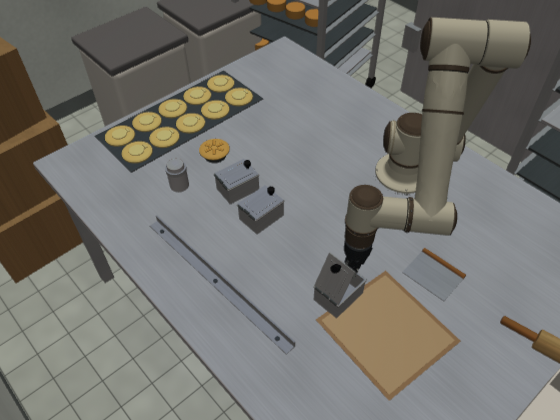

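Request:
drive_tool([
  [-1,[-0.03,0.005,0],0],
  [-1,[-0.05,0.005,0],0],
  [-1,[-0.05,0.005,0],0],
  [-1,[-0.05,0.005,0],0],
  [-1,[-0.05,0.005,0],0],
  [-1,[-0.05,0.005,0],0],
  [-1,[-0.05,0.005,0],0],
  [-1,[-0.05,0.005,0],0],
  [-1,[-0.05,0.005,0],0],
  [-1,[-0.05,0.005,0],0],
  [-1,[-0.05,0.005,0],0],
  [-1,[-0.05,0.005,0],0],
  [-1,[-0.05,0.005,0],0],
  [-1,[-0.05,0.005,0],0],
  [-1,[-0.05,0.005,0],0],
  [-1,[-0.03,0.005,0],0],
  [-1,[-0.02,0,0],0],
  [-1,[0,0,0],0],
])

```text
clock: 21.65
position: [447.6, 430.3, 60.1]
ee_rot: [0.726, -0.688, 0.001, 0.003]
contact_force: [0.7, -7.0, 9.7]
gripper_width: 2.0
```

```bash
python3 - <<'E'
from h import *
go(460,437,60,-np.pi/2)
grab("scene","s20");grab("wrist","w20")
E
```

```text
t 21.65 pos [447.6 430.3  60.1] yaw -1.517 F [ 0.7 -7.   9.7] w 2.0
 turn total 0.027  shift total [-0.022 -0.041  0.   ]
```

View pics/s20.png

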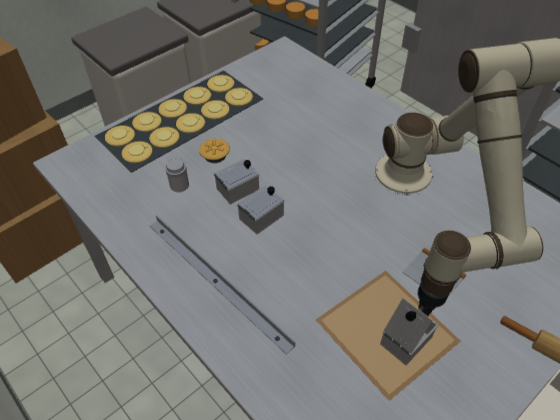

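View pics/w20.png

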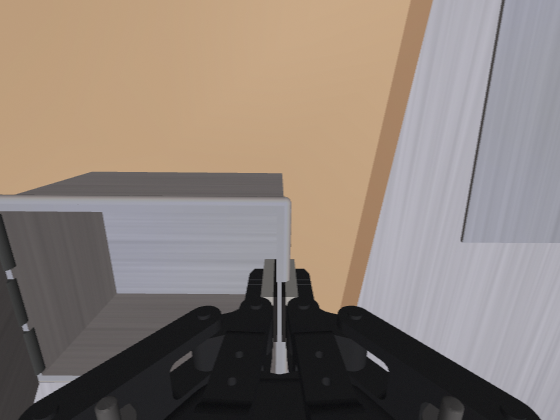

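Request:
drive_tool([
  [-0.6,[0,0,0],0],
  [-0.3,[0,0,0],0],
  [-0.1,[0,0,0],0],
  [0,[0,0,0],0],
  [0,[0,0,-0.05],0],
  [0,[0,0,-0.15],0],
  [0,[0,0,-0.15],0],
  [0,[0,0,-0.15],0],
  [0,[0,0,-0.1],0],
  [0.3,[0,0,0],0],
])

```text
clock: 23.0
position: [448.9, 434.9, 243.9]
ee_rot: [0.727, -0.687, -0.0, -0.004]
contact_force: [0.3, -0.8, 0.5]
gripper_width: 55.5
```

```bash
python3 - <<'E'
from h import *
go(465.5,-184,230,0.022)
grab("wrist","w21"); look("s21",360,280); c,im=grab("top","t21")
for k in knobs(c,im): print(k)
E
```

```text
t 23.0 pos [448.9 434.9 243.9] yaw -1.514 F [ 0.3 -0.8  0.5] w 55.5
 turn total -0.768  shift total [0.01  2.064 0.046]
(np.int32(411), array([ 6.8, 49.6]), array([988.4, 767.2,  99. ]))
(np.int32(76), array([ 99.2, 198.3]), array([539.7, 465.4,  99. ]))
(np.int32(1152), array([ 70.9, 227. ]), array([453.1, 545. ,  99. ]))
(np.int32(43), array([318.1, 227.1]), array([ 465.3, -185.5,   99. ]))
(np.int32(34), array([367.9, 235.2]), array([ 443.9, -333.1,   99. ]))
(np.int32(37), array([  9.8, 281.7]), array([290., 715.,  99.]))
(np.int32(63), array([ 60.7, 352.5]), array([ 89.5, 555.9,  99. ]))
(np.int32(302), array([265.5, 368.9]), array([ 52.5, -37.8,  99. ]))
(np.int32(1327), array([125.8, 402.9]), array([-49.3, 361.6,  99. ]))
```

View pics/s21.png

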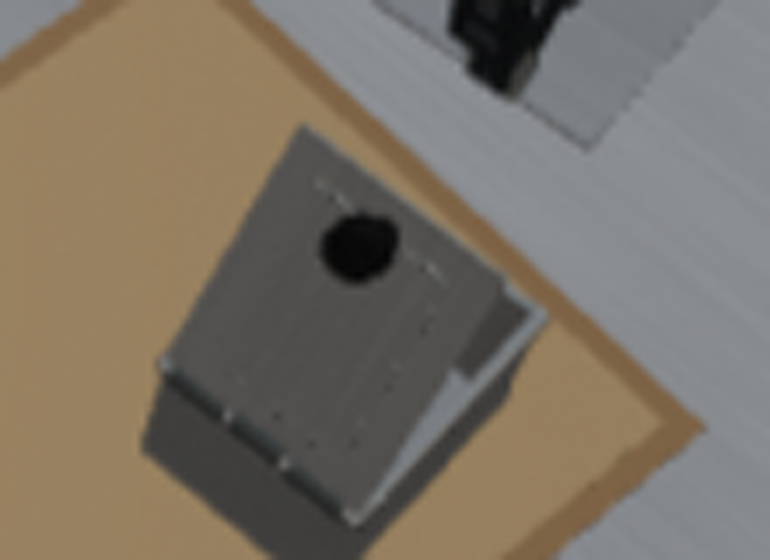

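View pics/w21.png

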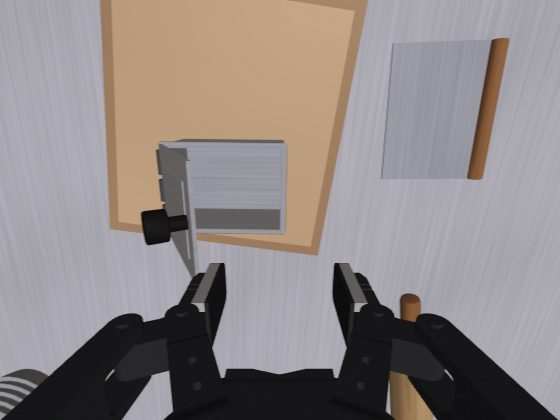

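View pics/t21.png

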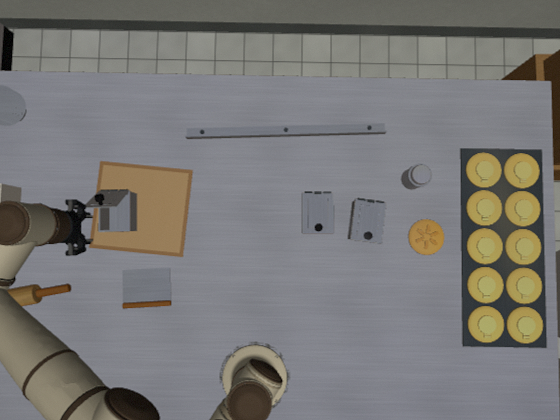

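```bash
python3 - <<'E'
from h import *
c=calibration("wrist")
for p in [(286,233),(286,143),(160,143)]: print("rim",onz(c,*p,75).round(1))
for p in [(110,228),(318,254),(367,0),(104,0)]: print("mat",onz(c,*p,1).round(1))
lidang((547,315),(353,525),(505,283),360,280)
E
```

```text
rim [437.4 470.6  75. ]
rim [443.3 378.8  75. ]
rim [563.  385.6  75. ]
mat [663.  505.9   1. ]
mat [389.2 527.7   1. ]
mat [366.4 235.3   1. ]
mat [639.5 250.8   1. ]
ftl [445. 476.  75.] rtl [569. 482.  76.] len 124.4 yaw 0.048
lidfront [512. 479. 185.] len 123.0 ang 1.083
```

Request:
drive_tool([
  [1,[0,0,0],-0.085],
  [1,[0,0,0],-0.085],
  [1,[0,0,0],-0.085],
  [1,[0,0,0],-0.085],
  [1,[0,0,0],-0.085],
  [1,[0,0,0],-0.085],
  [1,[0,0,0],-0.085],
  [1,[0,0,0],-0.085],
  [1,[0,0,0],-0.088],
  [1,[0,0,0],0],
])

```text
clock: 24.4
position: [447.7, 433.4, 237.9]
ee_rot: [1.0, 0.01, -0.001, 0.001]
contact_force: [-0.2, -0.4, 0.7]
gripper_width: 85.5
```

Request:
drive_tool([
  [1,[0,0.17,0],0],
  [1,[0,0.17,0],0],
  [1,[0,0.17,0],0],
  [1,[0,0.17,0],0],
  [1,[0,0.17,0],0],
  [1,[0,0.17,0],0],
  [1,[0,0.17,0],0],
  [1,[0,0.17,0],0],
  [1,[0,0.17,0],0],
  [1,[0,0.17,0],0],
  [1,[0,0.17,0],0],
  [1,[0,0.17,0],0],
  [1,[0,0,0],0],
])

```text
clock: 26.02
position: [460.3, -180.7, 238.4]
ee_rot: [1.0, 0.007, -0.001, 0.0]
contact_force: [0.3, 0.3, -0.3]
gripper_width: 85.4
```

```bash
python3 - <<'E'
from h import *
c,im=grab("wrist","w22")
for k in knobs(c,im): print(k)
go(465.5,-184,96,0.022)
E
```

```text
(np.int32(17), array([448.8, 102.6]), array([ 551.4, -321.2,   99. ]))
(np.int32(342), array([531.1, 190.2]), array([ 477.4, -410.6,   99. ]))
(np.int32(530), array([283.2, 198.9]), array([ 466., -184.,   99.]))
(np.int32(632), array([437.4, 222.8]), array([ 444.5, -330.6,   99. ]))
(np.int32(39284), array([279.1, 374.3]), array([ 259.2, -183. ,   99. ]))
t 26.075 pos [ 460.3 -179.3  238.4] yaw 0.015 F [-0.5  0.6 -1.1] w 85.5
 turn total -0.003  shift total [0.017 0.016 0.475]
```

View pics/w22.png

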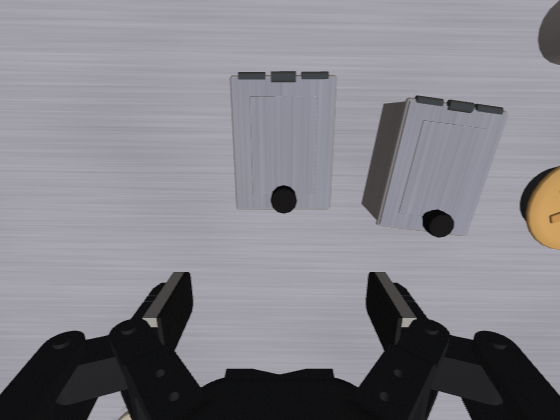

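Request:
drive_tool([
  [1,[0.017,0.016,0.12],0],
  [1,[0,0,0.12],0],
  [1,[0,0,0.12],0],
  [1,[0,0,0.115],0],
  [0,[0,0,0],0],
  [-0.3,[0,0,0],0],
  [-0.46,[0,0,0],0],
  [-0.46,[0,0,0],0],
  [-0.46,[0,0,0],0],
])

```text
clock: 27.2
position: [467.2, -183.5, 98.2]
ee_rot: [1.0, 0.011, 0.001, 0.001]
contact_force: [-0.9, -4.8, 4.9]
gripper_width: 23.3
```

```bash
python3 - <<'E'
from h import *
c,im=grab("wrist","w23")
go(465.5,-184,96,0.022)
E
```

```text
t 27.25 pos [ 467.1 -183.5   98.1] yaw 0.021 F [ 0.5 -3.8  6.1] w 23.4
 turn total -0.0  shift total [-0.006  0.002  0.007]
```

View pics/w23.png

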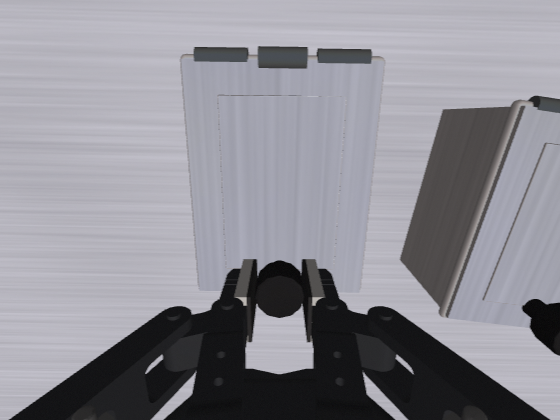

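Request:
drive_tool([
  [-0.46,[0.004,0,-0.018],0],
  [-0.46,[0.005,0,-0.017],0],
  [-0.46,[0.006,0,-0.017],0],
  [-0.46,[0.007,0,-0.016],0],
  [-0.46,[0.008,0,-0.016],0],
  [-0.46,[0.008,0,-0.016],0],
  [-0.46,[0.009,0,-0.015],0],
  [-0.46,[0.01,0,-0.015],0],
  [-0.46,[0.011,0,-0.014],0],
  [-0.46,[0.011,0,-0.014],0],
  [-0.46,[0,0,0],0],
])

```text
clock: 28.62
position: [490.3, -182.3, 144.6]
ee_rot: [1.0, 0.011, 0.0, 0.0]
contact_force: [-2.3, -2.1, -0.5]
gripper_width: 23.1
```

```bash
python3 - <<'E'
from h import *
c,im=grab("wrist","w24"); look("s24",200,160)
go(465.5,-184,96,0.022)
E
```

```text
t 28.725 pos [ 490.  -182.3  144.3] yaw 0.021 F [-0.7 -2.7  0.1] w 23.6
 turn total -0.0  shift total [-0.082  0.004  0.161]
```

View pics/s24.png

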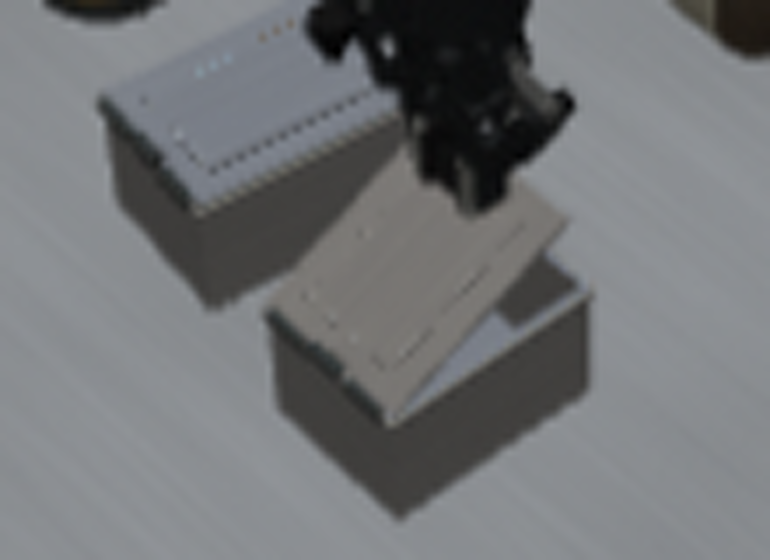

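Request:
drive_tool([
  [-0.46,[0.012,0,-0.013],0],
  [-0.46,[0.013,0,-0.013],0],
  [-0.46,[0.013,0,-0.012],0],
  [-0.46,[0.013,0,-0.012],0],
  [-0.46,[0.014,0,-0.01],0],
  [-0.46,[0.015,0,-0.01],0],
  [-0.46,[0.015,0,-0.009],0],
  [-0.46,[0.016,0,-0.008],0],
  [-0.46,[0,0,0],0],
])

```text
clock: 29.85
position: [523.6, -181.7, 170.7]
ee_rot: [1.0, 0.011, 0.0, 0.0]
contact_force: [-1.4, -2.1, 0.7]
gripper_width: 23.4
```

```bash
python3 - <<'E'
from h import *
c,im=grab("wrist","w25"); look("s25",200,160)
go(465.5,-184,96,0.022)
E
```

```text
t 29.95 pos [ 523.2 -181.7  170.5] yaw 0.021 F [-1.3 -0.9  0.3] w 23.3
 turn total -0.0  shift total [-0.193  0.003  0.248]
```

View pics/s25.png

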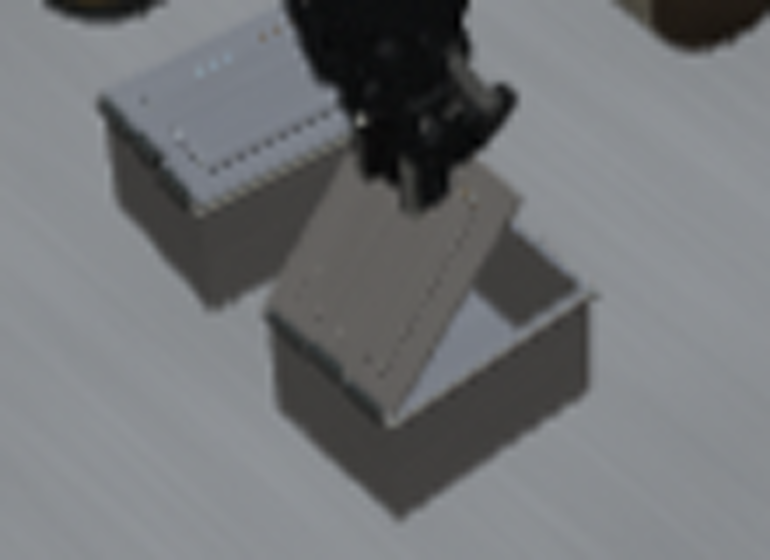

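Request:
drive_tool([
  [-0.46,[0.016,0,-0.007],0],
  [-0.46,[0.017,0,-0.006],0],
  [-0.46,[0.017,0,-0.006],0],
  [-0.46,[0.017,0,-0.005],0],
  [-0.46,[0,0,0],0],
])

```text
clock: 30.58
position: [544.1, -181.3, 178.0]
ee_rot: [1.0, 0.011, 0.001, 0.0]
contact_force: [-2.0, -2.3, 4.1]
gripper_width: 23.2
```

```bash
python3 - <<'E'
from h import *
look("s26",200,160)
go(465.5,-184,96,0.022)
E
```

```text
t 30.625 pos [ 543.7 -181.3  177.9] yaw 0.021 F [-1.7 -1.6  3.7] w 23.6
 turn total -0.0  shift total [-0.261  0.003  0.273]
```

View pics/s26.png

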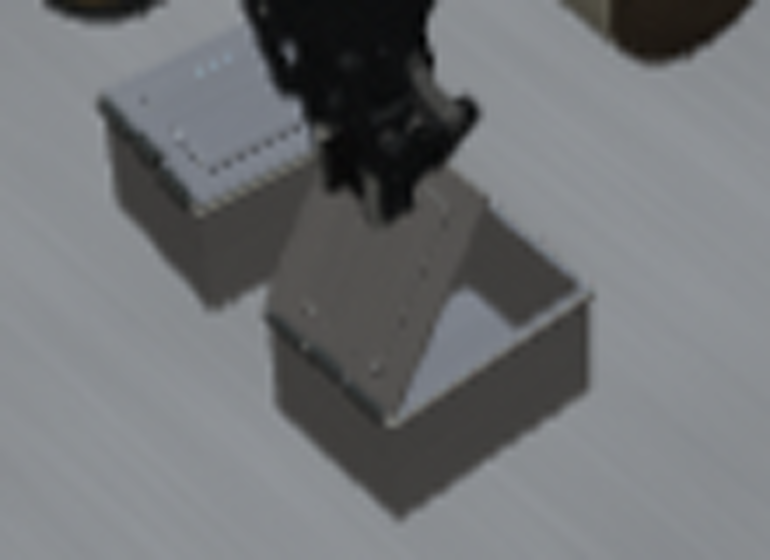

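Request:
drive_tool([
  [-0.46,[0.017,0,-0.004],0],
  [-0.46,[0.018,0,-0.004],0],
  [-0.46,[0.018,0,-0.003],0],
  [-0.46,[0.018,0,-0.002],0],
  [-0.46,[0.018,0,0],0],
  [-0.46,[0.018,0,0],0],
  [-0.46,[0,0,0],0],
])

```text
clock: 31.5
position: [576.1, -180.5, 181.5]
ee_rot: [1.0, 0.011, 0.0, 0.0]
contact_force: [-0.8, -2.7, 4.2]
gripper_width: 23.4
```

```bash
python3 - <<'E'
from h import *
look("s27",200,160); grab("wrist","w27")
go(465.5,-184,96,0.022)
E
```

```text
t 31.6 pos [ 575.6 -180.5  181.5] yaw 0.021 F [ 0.1 -2.1  4.3] w 23.2
 turn total -0.0  shift total [-0.367  0.004  0.285]
```

View pics/s27.png

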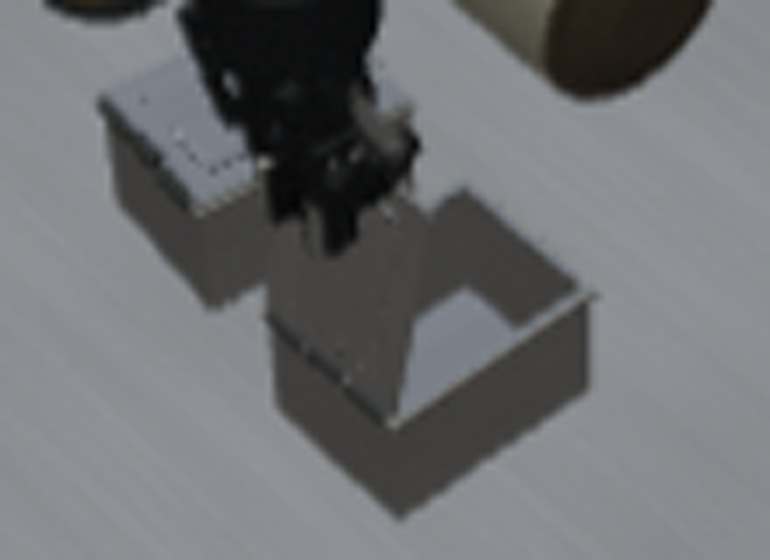

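View pics/w27.png

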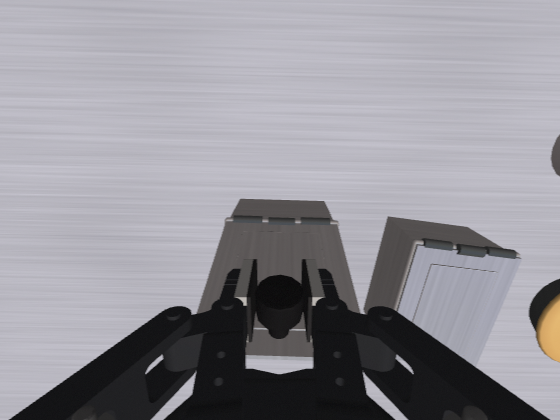

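Request:
drive_tool([
  [-0.46,[0.018,0,0.001],0],
  [-0.46,[0.018,0,0.002],0],
  [-0.46,[0.018,0,0.003],0],
  [-0.46,[0.018,0,0.004],0],
  [-0.46,[0.017,0,0.005],0],
  [-0.46,[0.017,0,0.006],0],
  [-0.46,[0.017,0,0.007],0],
  [-0.46,[0.017,0,0.007],0],
  [-0.46,[0,0,0],0],
])

```text
clock: 32.72
position: [618.6, -179.7, 171.1]
ee_rot: [1.0, 0.011, 0.001, 0.0]
contact_force: [1.8, -3.0, 5.1]
gripper_width: 23.5
```

```bash
python3 - <<'E'
from h import *
look("s28",200,160); grab("wrist","w28")
go(465.5,-184,96,0.022)
E
```

```text
t 32.825 pos [ 618.3 -179.7  171.2] yaw 0.021 F [ 1.5 -3.4  5.4] w 23.5
 turn total -0.0  shift total [-0.51   0.003  0.251]
```

View pics/s28.png

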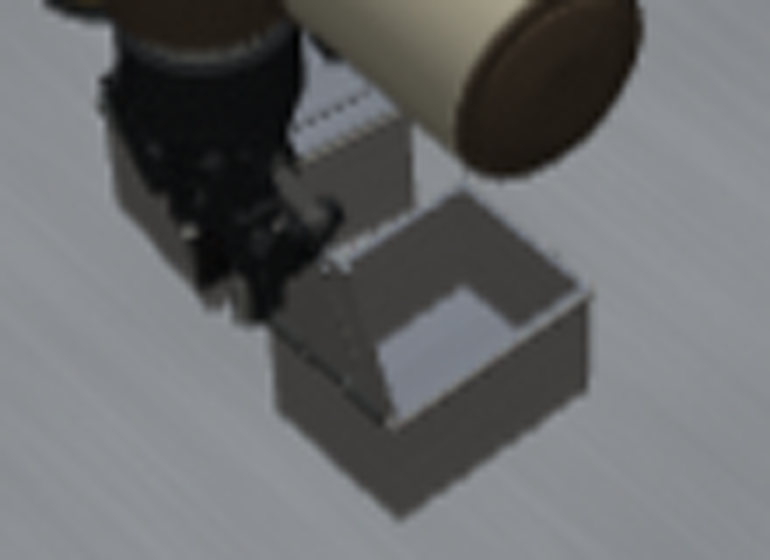

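View pics/w28.png

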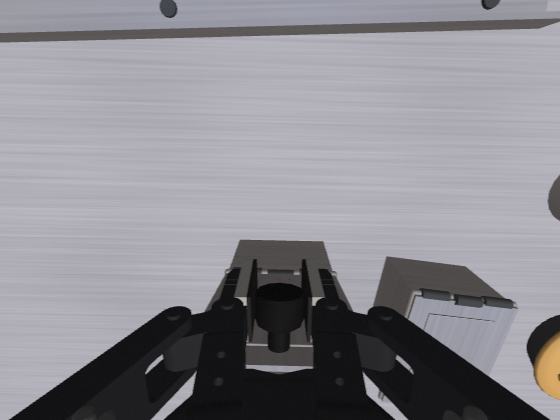

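Request:
drive_tool([
  [-0.46,[0.016,0,0.007],0],
  [-0.46,[0.016,0,0.008],0],
  [-0.46,[0.008,0,0.004],0],
  [-0.4,[0,0,0],0],
  [-0.2,[0,0,0],0],
  [0.2,[0,0,0],0],
  [0.6,[0,0,0],0],
  [0.6,[0,0,0],0],
])

```text
clock: 33.83
position: [629.2, -179.1, 165.1]
ee_rot: [1.0, 0.011, -0.0, -0.0]
contact_force: [-0.2, -0.3, -0.1]
gripper_width: 68.3
```

```bash
python3 - <<'E'
from h import *
look("s29",200,160); grab("wrist","w29")
go(465.5,-184,96,0.022)
E
```

```text
t 33.925 pos [ 629.3 -179.3  165.2] yaw 0.021 F [0.6 0.2 0. ] w 68.2
 turn total -0.0  shift total [-0.546  0.004  0.231]
```

View pics/s29.png

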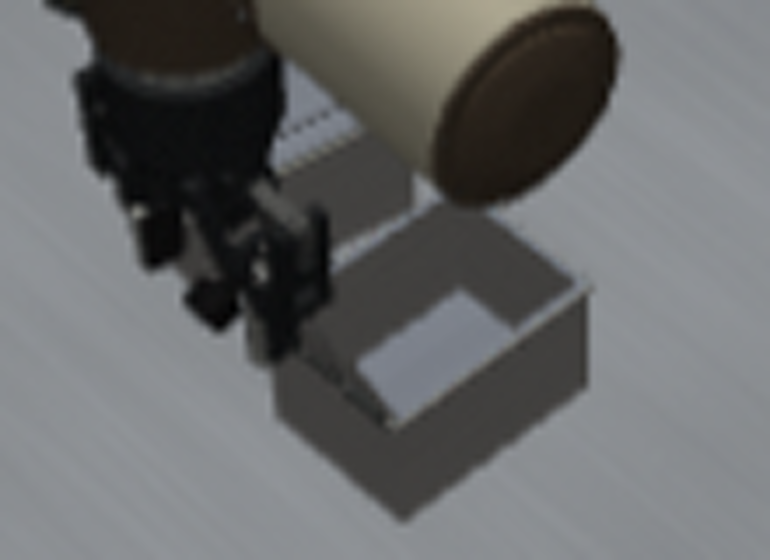

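View pics/w29.png

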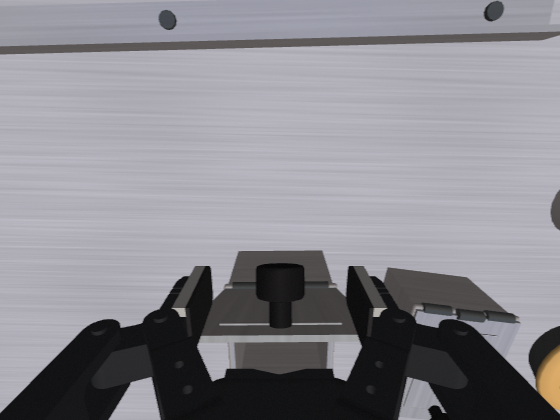

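```bash
python3 - <<'E'
from h import *
c=calibration("wrist")
for p in [(20,52),(500,40)]: print("stop base",onz(c,*p,0).round(1))
for p in [(20,43),(500,31)]: print("stop topedge",onz(c,*p,30).round(1))
go(415,-185,240,0.045)
E
```

```text
stop base [756.3  51.3   0. ]
stop base [ 774.7 -366.8    0. ]
stop topedge [757.9  26.6  30. ]
stop topedge [ 774.2 -346.1   30. ]
t 33.925 pos [ 629.3 -179.3  165.2] yaw 0.021 F [0.6 0.2 0. ] w 68.2
 turn total -0.012  shift total [-0.714 -0.013 -0.249]
```

Request:
drive_tool([
  [0.6,[0,0,-0.1],0],
  [0.6,[0,0,-0.15],0],
  [0,[-0.14,0,0],0],
  [0,[-0.15,0,0],0],
  [0,[-0.15,0,0],0],
  [0,[-0.15,0,0],0],
  [0,[-0.12,0.02,0],-0.012],
  [0,[0,0,0],0],
])

```text
clock: 34.92
position: [414.3, -190.0, 240.9]
ee_rot: [1.0, 0.022, 0.0, -0.0]
contact_force: [0.3, -0.0, 0.3]
gripper_width: 43.0
```

```bash
python3 - <<'E'
from h import *
grab("wrist","w30"); look("s30",160,140)
go(415,-186,30,0.045)
E
```

```text
t 35.025 pos [ 416.8 -190.   240.8] yaw 0.045 F [-0.3 -0.5  0.4] w 42.9
 turn total -0.0  shift total [-0.005 -0.014  0.703]
```

View pics/w30.png

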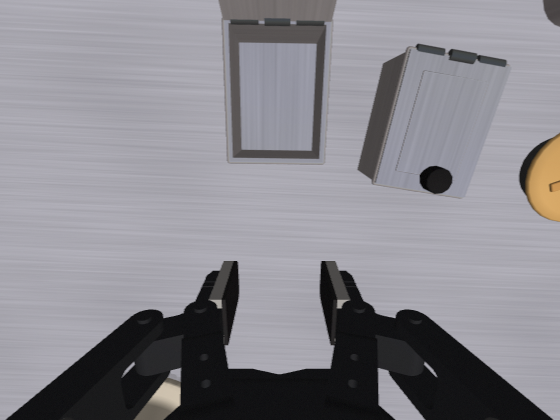

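View pics/s30.png

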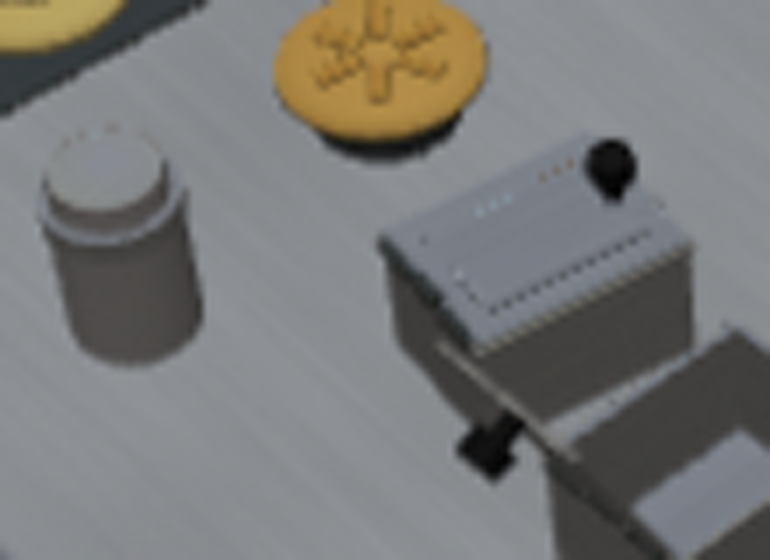

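```bash
python3 - <<'E'
from h import *
c=calibration("wrist")
for p in [(227,162),(325,164),(223,20),(332,20)]: print(onz(c,*p,75).round(1))
E
```

```text
[ 450.7 -137.    75. ]
[ 453.1 -232.8   75. ]
[ 571.4 -134.5   75. ]
[ 575.6 -227.4   75. ]
```

Request:
drive_tool([
  [0,[-0.02,-0.014,0.12],0],
  [0,[0,0,0.15],0],
  [0,[0,0,0.15],0],
  [0,[0,0,0.15],0],
  [0,[0,0,0.12],0],
  [0,[0,0,0],0],
  [0,[0,0,0],0],
])

```text
clock: 35.9
position: [411.9, -186.0, 34.0]
ee_rot: [1.0, 0.023, 0.001, 0.0]
contact_force: [0.6, 0.1, 0.2]
gripper_width: 42.5
```

Request:
drive_tool([
  [0,[0.05,0,0],0],
  [0,[0.03,0,0.005],0],
  [0,[0.03,0,0],0],
  [0,[0.04,0,0],0],
  [0,[0.05,0,0],0],
  [0,[0.05,0,0],0],
  [0,[0.05,0,0],0],
  [0,[0.05,0,0],0],
  [0,[0.05,0,0],0],
  [0,[0.05,0,0],0],
  [0,[0.05,0,0],0],
  [0,[0.05,0,0],0],
  [0,[0.05,0,0],0],
  [0,[0.03,0,0],0],
  [0,[0,0,0],0],
])

```text
clock: 37.78
position: [599.1, -177.3, 31.2]
ee_rot: [1.0, 0.023, -0.0, -0.0]
contact_force: [-1.7, -0.3, -1.7]
gripper_width: 42.6
```

```bash
python3 - <<'E'
from h import *
grab("wrist","w31"); look("s31",160,180)
go(633,-175,30,0.045)
E
```

```text
t 37.875 pos [ 599.1 -177.3   31.5] yaw 0.045 F [-1.4  0.2 -1.4] w 42.7
 turn total 0.0  shift total [ 0.113 -0.002  0.005]
```

View pics/w31.png

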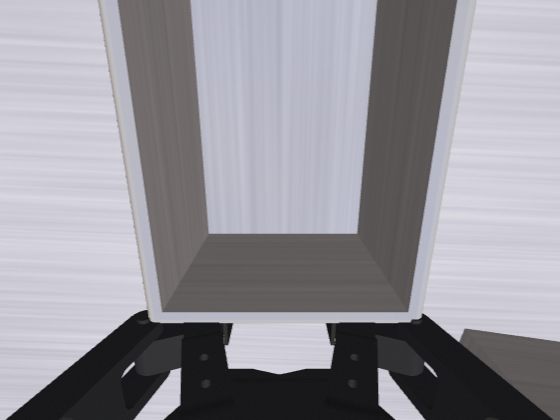

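View pics/s31.png

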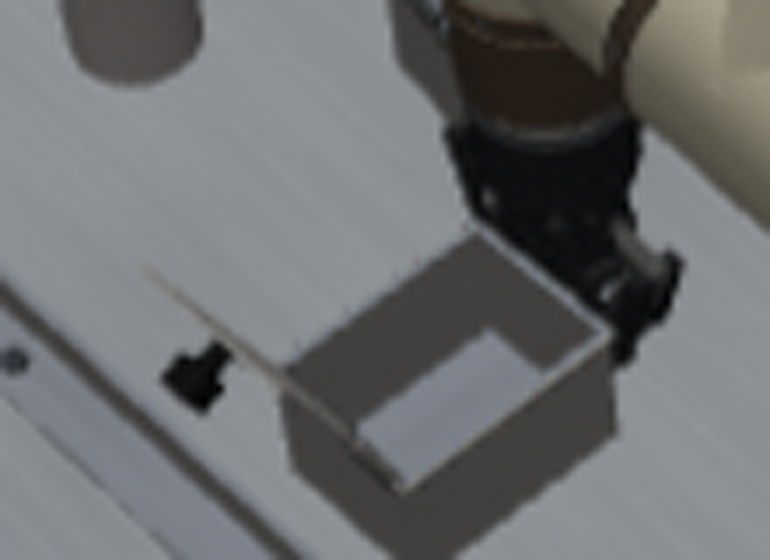

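Request:
drive_tool([
  [0,[0.03,0,0],0],
  [0,[0.03,0,0],0],
  [0,[0.02,0,0],0],
  [0,[0,0,0],0],
])

```text
clock: 38.38
position: [623.2, -176.3, 31.5]
ee_rot: [1.0, 0.023, 0.0, -0.0]
contact_force: [-2.5, -0.5, -1.6]
gripper_width: 43.0
```

Request:
drive_tool([
  [0,[0.01,0,0],0],
  [0,[0.01,0,0],0],
  [0,[0,0,0],0],
])

```text
clock: 38.75
position: [628.7, -176.0, 31.6]
ee_rot: [1.0, 0.022, -0.0, -0.0]
contact_force: [-4.4, -0.1, -0.8]
gripper_width: 42.5
```

Request:
drive_tool([
  [0,[0.01,0,0],0],
  [0,[0.01,0,0],0],
  [0,[0,0,0],0],
])

```text
clock: 39.12
position: [632.1, -175.8, 31.3]
ee_rot: [1.0, 0.022, -0.003, -0.0]
contact_force: [-9.9, -0.8, 2.6]
gripper_width: 42.6
```

```bash
python3 - <<'E'
from h import *
look("s32",130,190)
go(633,-175,30,0.045)
E
```

```text
t 39.175 pos [ 632.  -175.8   31.3] yaw 0.044 F [-10.1  -0.7   2.2] w 42.6
 turn total -0.0  shift total [ 0.003 -0.003  0.004]
```

View pics/s32.png

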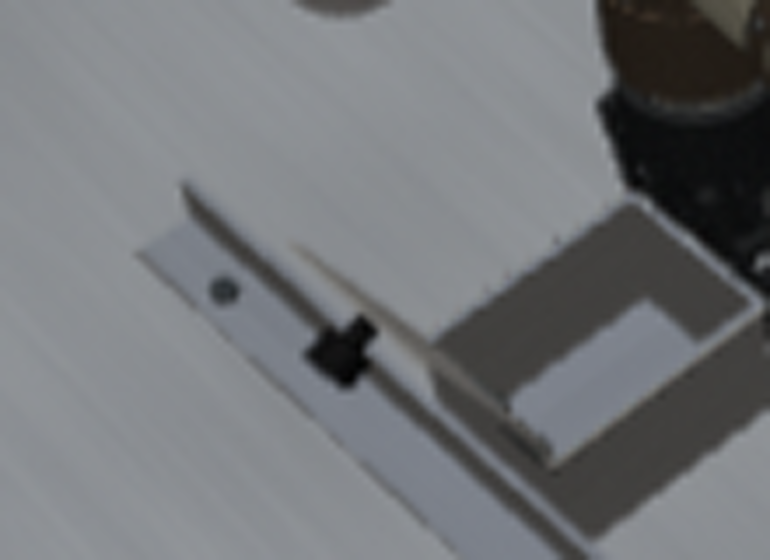

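Request:
drive_tool([
  [0,[0.01,0,0],0],
  [0,[0.01,0,0],0],
  [0,[0,0,0],0],
  [0,[0,0,0],0],
])

```text
clock: 39.67
position: [631.7, -176.0, 30.0]
ee_rot: [1.0, 0.021, -0.01, -0.001]
contact_force: [-21.5, -0.4, 7.5]
gripper_width: 42.8
```

Request:
drive_tool([
  [0,[-0.03,0,0],0],
  [0,[-0.08,0,0],0],
  [0,[-0.12,0,0],0],
  [0,[0,0,-0.15],0],
  [0,[0,0,-0.15],0],
  [0,[0,0,-0.15],0],
  [0,[0,0,-0.15],0],
  [0,[0,0,-0.1],0],
  [0,[0,0,0],0],
])

```text
clock: 40.8
position: [575.5, -178.7, 246.4]
ee_rot: [1.0, 0.023, 0.006, 0.001]
contact_force: [0.4, 0.4, 0.1]
gripper_width: 42.8
```

```bash
python3 - <<'E'
from h import *
grab("wrist","w33");c,im=grab("top","t33")
for k in knobs(c,im): print(k)
go(444,-332,240,-0.1)
g=cv2.resize(im[110:270,230:400],None,fx=4.5,fy=3.75,interpolation=cv2.INTER_CUBIC); cv2.imwrite("pics/z33.png",g)
E
```

```text
(np.int32(400), array([ 6.8, 49.4]), array([989. , 767.1,  99. ]))
(np.int32(37), array([316.1,  98.8]), array([ 853.2, -174.8,   99. ]))
(np.int32(40), array([220.2, 161.7]), array([655.9, 109.8,  99. ]))
(np.int32(26), array([314.9, 188.6]), array([ 579.9, -174.6,   99. ]))
(np.int32(75), array([ 99.2, 198.3]), array([539.8, 465.6,  99. ]))
(np.int32(30), array([368.3, 234.8]), array([ 445.1, -334.2,   99. ]))
(np.int32(69), array([218.8, 342.5]), array([125.4,  99.1,  99. ]))
(np.int32(27), array([257.1, 344.1]), array([122.5, -12.2,  99. ]))
(np.int32(102), array([274.2, 376. ]), array([ 32.9, -63.6,  99. ]))
(np.int32(34), array([282.1, 388. ]), array([ -0.5, -86.7,  99. ]))
t 40.9 pos [ 573.1 -178.3  242.3] yaw 0.046 F [ 0.6  0.2 -0.9] w 42.9
 turn total 0.073  shift total [-0.377  0.553  0.008]
```

View pics/w33.png

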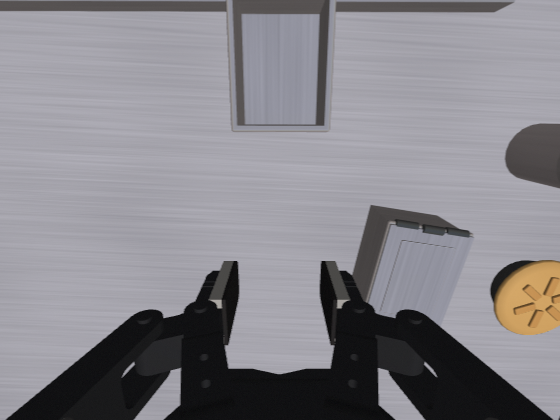

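View pics/z33.png

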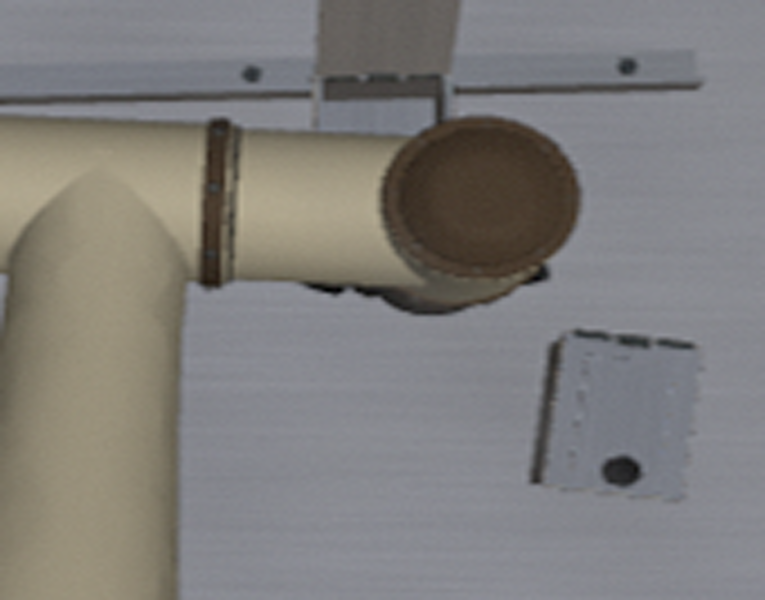

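```bash
python3 - <<'E'
from h import *
c=calibration("wrist")
A=onz(c,388,223,78);B=onz(c,470,236,78);print(A.round(1),B.round(1),np.linalg.norm(A-B), np.arctan2((A-B)[1],(A-B)[0])-np.pi/2)
for p in [(232,130),(330,130)]: print("T2 front rim",onz(c,*p,75).round(1))
E
```

```text
[ 552.3 -291.7   78. ] [ 541.9 -379.9   78. ] 88.84504483863698 -0.117140022428458
T2 front rim [ 637.7 -130.    75. ]
T2 front rim [ 642.  -223.1   75. ]
```

Request:
drive_tool([
  [1,[-0.13,0.1,0],0.037],
  [1,[-0.13,0.1,0],0.037],
  [1,[-0.13,0.1,0],0],
  [1,[0,0.13,0],0],
  [1,[0,0.1,0],0],
  [1,[0,0,0],0],
])

```text
clock: 41.65
position: [445.4, -335.0, 240.1]
ee_rot: [0.999, -0.053, -0.001, -0.0]
contact_force: [-0.5, -0.0, -0.7]
gripper_width: 85.4
```

```bash
python3 - <<'E'
from h import *
c,im=grab("wrist","w34")
for k in knobs(c,im): print(k)
go(444,-332,97,-0.1)
E
```

```text
(np.int32(39941), array([283.3, 371.4]), array([ 247.5, -318.5,   99. ]))
(np.int32(519), array([275.3, 206. ]), array([ 444. , -330.9,   99. ]))
t 41.7 pos [ 445.5 -334.1  240.3] yaw -0.105 F [-0.4  0.4 -0.8] w 85.4
 turn total -0.002  shift total [-0.006 -0.006  0.478]
```

View pics/w34.png

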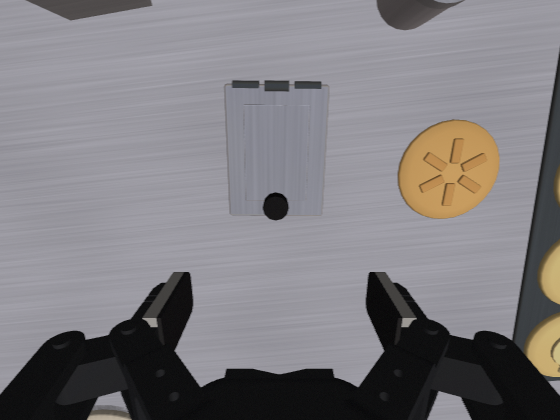

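Request:
drive_tool([
  [1,[-0.006,-0.009,0.12],0],
  [1,[0,0,0.12],0],
  [1,[0,0,0.12],0],
  [1,[0,0,0.118],0],
  [0,[0,0,0],0],
  [-0.3,[0,0,0],0],
  [-0.46,[0,0,0],0],
  [-0.46,[0,0,0],0],
  [-0.46,[0,0,0],0],
])

```text
clock: 42.82
position: [445.2, -331.4, 99.9]
ee_rot: [0.999, -0.051, 0.001, 0.001]
contact_force: [-0.5, 0.3, 5.5]
gripper_width: 23.4
```

```bash
python3 - <<'E'
from h import *
c,im=grab("wrist","w35");look("s35",170,140)
go(444,-332,97,-0.1)
E
```

```text
t 42.925 pos [ 445.2 -331.4   99.9] yaw -0.102 F [-0.6 -0.   6.3] w 23.1
 turn total -0.001  shift total [-0.004  0.002  0.01 ]
```

View pics/w35.png

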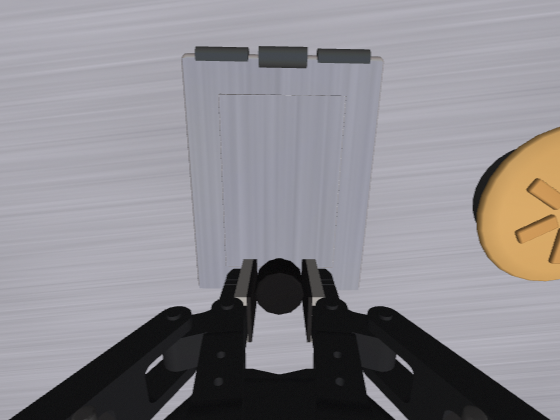

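Request:
drive_tool([
  [-0.46,[0.004,0,-0.018],0],
  [-0.46,[0.005,0,-0.017],0],
  [-0.46,[0.006,0,-0.017],0],
  [-0.46,[0.007,0,-0.016],0],
  [-0.46,[0.008,0,-0.016],0],
  [-0.46,[0.008,0,-0.016],0],
  [-0.46,[0.009,0,-0.015],0],
  [-0.46,[0.01,0,-0.015],0],
  [-0.46,[0.011,0,-0.014],0],
  [-0.46,[0.011,0,-0.014],0],
  [-0.46,[0,0,0],0],
])

```text
clock: 44.3
position: [468.4, -333.5, 146.5]
ee_rot: [0.999, -0.051, 0.001, 0.0]
contact_force: [-1.8, -2.2, 2.0]
gripper_width: 23.4
```

```bash
python3 - <<'E'
from h import *
c,im=grab("wrist","w36"); look("s36",170,140)
go(444,-332,97,-0.1)
E
```

```text
t 44.4 pos [ 468.3 -333.5  146.4] yaw -0.102 F [-2.1 -1.5  1.4] w 23.4
 turn total -0.001  shift total [-0.081  0.003  0.165]
```

View pics/s36.png

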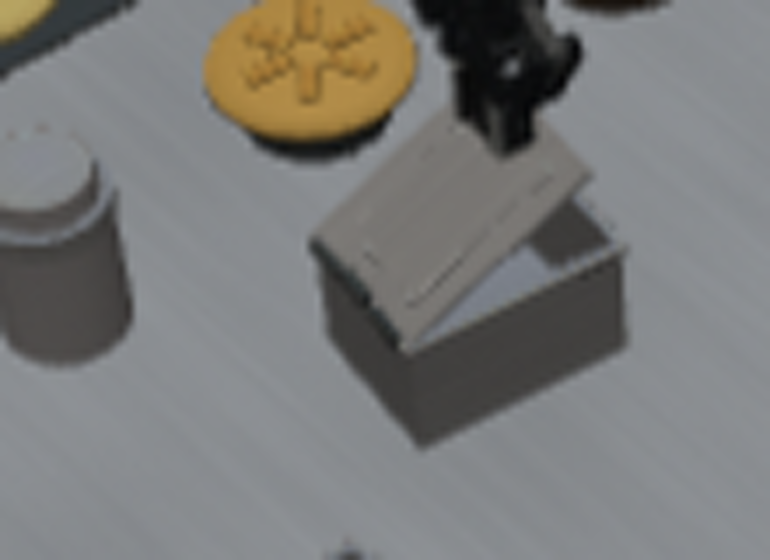

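Lid at about 0.5 rad, tub undisturbed. Continuing.

Request:
drive_tool([
  [-0.46,[0.012,0,-0.013],0],
  [-0.46,[0.013,0,-0.013],0],
  [-0.46,[0.013,0,-0.012],0],
  [-0.46,[0.013,0,-0.012],0],
  [-0.46,[0,0,0],0],
])

```text
clock: 45.02
position: [484.2, -335.1, 161.3]
ee_rot: [0.999, -0.051, 0.001, 0.0]
contact_force: [-0.1, -1.7, -0.0]
gripper_width: 23.3
```

```bash
python3 - <<'E'
from h import *
look("s37",170,140)
go(444,-332,97,-0.1)
E
```

```text
t 45.075 pos [ 484.2 -335.1  161.3] yaw -0.102 F [ 1.  -1.5 -0.9] w 23.1
 turn total -0.001  shift total [-0.134  0.003  0.214]
```

View pics/s37.png

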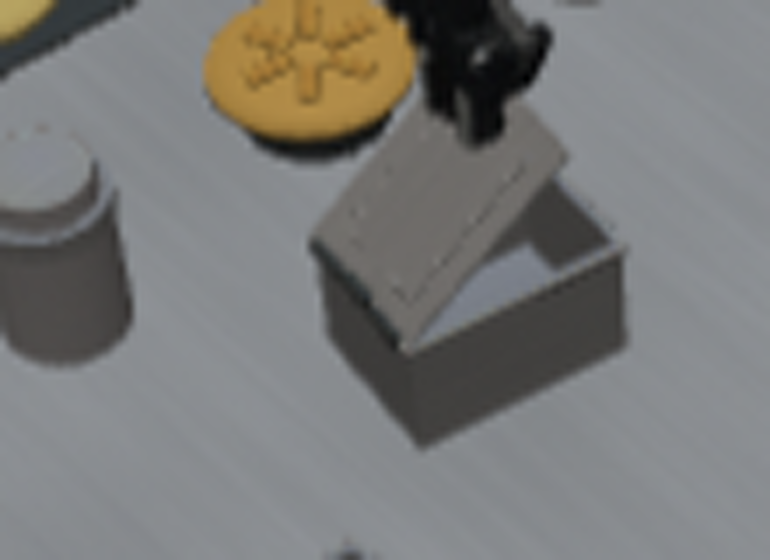

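Request:
drive_tool([
  [-0.46,[0.014,0,-0.01],0],
  [-0.46,[0.015,0,-0.01],0],
  [-0.46,[0.015,0,-0.009],0],
  [-0.46,[0.016,0,-0.008],0],
  [-0.46,[0,0,0],0],
])

```text
clock: 45.7
position: [501.7, -336.5, 171.3]
ee_rot: [0.999, -0.051, 0.0, -0.0]
contact_force: [0.5, -0.8, -8.0]
gripper_width: 23.4
```

```bash
python3 - <<'E'
from h import *
look("s38",170,140)
go(444,-332,97,-0.1)
E
```

```text
t 45.75 pos [ 501.4 -336.4  171.3] yaw -0.103 F [ 0.2  0.3 -7.3] w 23.2
 turn total -0.001  shift total [-0.192  0.004  0.248]
```

View pics/s38.png

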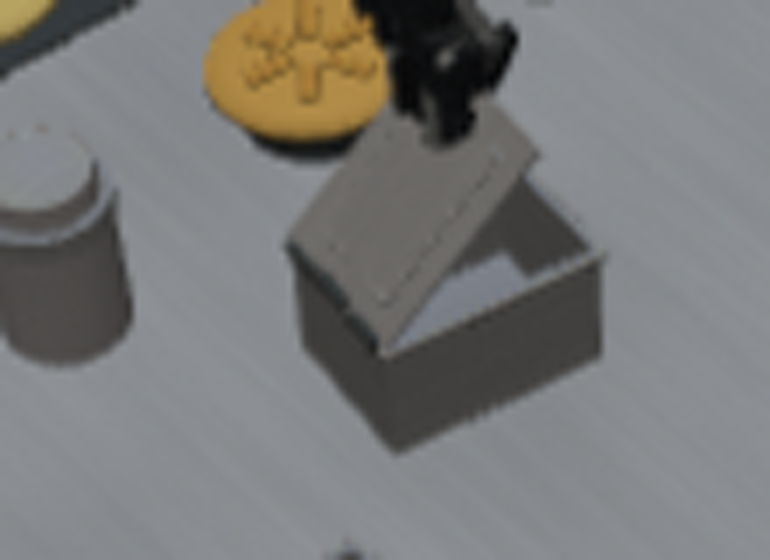

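Request:
drive_tool([
  [-0.46,[-0.002,0,0.008],0],
  [-0.46,[0,0,0],0],
  [-0.35,[0,0,0],0],
  [-0.2,[0,0,0],0],
  [0,[0,0,0],0],
  [0.3,[0,0,0],0],
])

```text
clock: 46.5
position: [500.7, -336.7, 170.0]
ee_rot: [0.999, -0.051, 0.001, 0.0]
contact_force: [-1.1, 0.4, 0.2]
gripper_width: 55.3
```

```bash
python3 - <<'E'
from h import *
look("s39",170,140);grab("wrist","w39")
go(444,-332,97,-0.1)
E
```

```text
t 46.6 pos [ 500.5 -336.6  169.6] yaw -0.103 F [ 0.  -0.4 -0.3] w 55.0
 turn total -0.001  shift total [-0.189  0.003  0.242]
```

View pics/s39.png

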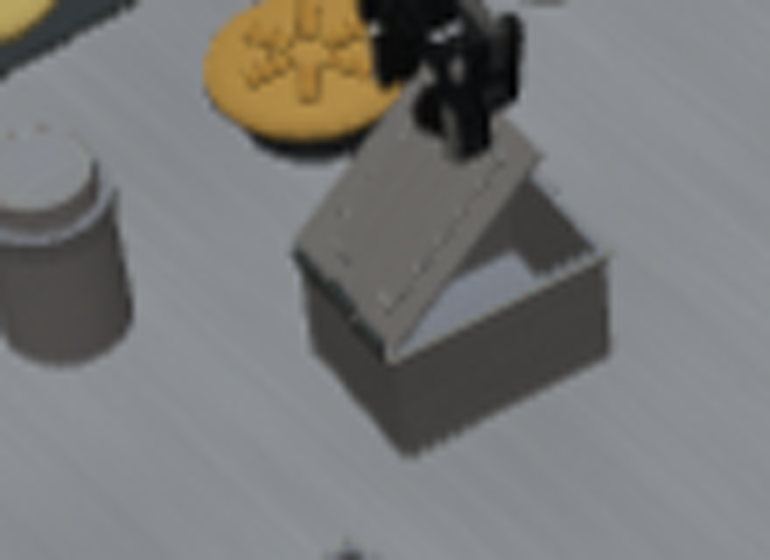

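View pics/w39.png

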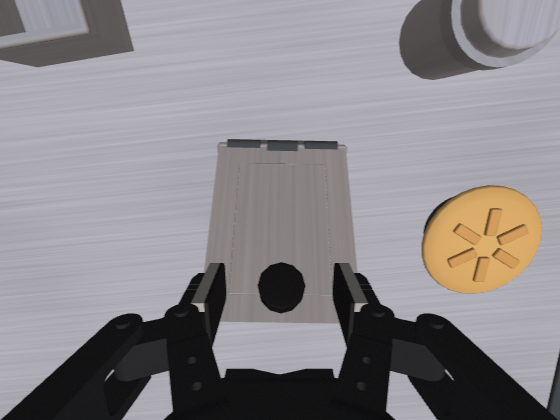

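```bash
python3 - <<'E'
from h import *
lidang((605,258),(388,355),(543,157),170,140)
c=calibration("wrist")
for p in [(228,144),(282,146),(342,146)]: print(onz(c,*p,77).round(1))
E
```

```text
ftl [ 448. -281.   75.] rtl [ 566. -301.   76.] len 119.0 yaw -0.165
lidfront [ 477. -286.  158.] len 121.6 ang 0.741
[ 563.6 -305.6   77. ]
[ 558.2 -344.3   77. ]
[ 553.8 -387.5   77. ]
```

```bash
python3 - <<'E'
from h import *
c=calibration("top"); print("dredger top", onz(c,421,173,112).round())
go(594,-349,250,-0.12)
E
```

```text
dredger top [ 630. -487.  112.]
t 46.6 pos [ 500.5 -336.6  169.6] yaw -0.103 F [ 0.  -0.4 -0.3] w 55.0
 turn total 0.009  shift total [ 0.314  0.004 -0.268]
```

Request:
drive_tool([
  [0.3,[0,0,-0.08],0],
  [0.3,[0,0,-0.13],0],
  [0.3,[0,0,-0.06],0],
  [0.3,[0.08,0,0],0],
  [0.3,[0.1,0,0],0.006],
  [0.3,[0.12,0,0],0],
  [0.3,[0,0,0],0],
])

```text
clock: 47.48
position: [591.5, -346.1, 248.9]
ee_rot: [0.998, -0.057, -0.001, -0.0]
contact_force: [-1.1, 0.3, -0.8]
gripper_width: 55.8
```

```bash
python3 - <<'E'
from h import *
go(594,-349,57,-0.12)
c,im=grab("top"); g=cv2.resize(im[110:270,280:450],None,fx=4.5,fy=3.75,interpolation=cv2.INTER_CUBIC); cv2.imwrite("pics/z40.png",g)
grab("wrist","w40");look("s40",170,140)
E
```

```text
t 47.475 pos [ 591.5 -346.1  248.9] yaw -0.114 F [-1.1  0.3 -0.8] w 55.8
 turn total 0.003  shift total [0.01  0.009 0.64 ]
```

View pics/s40.png

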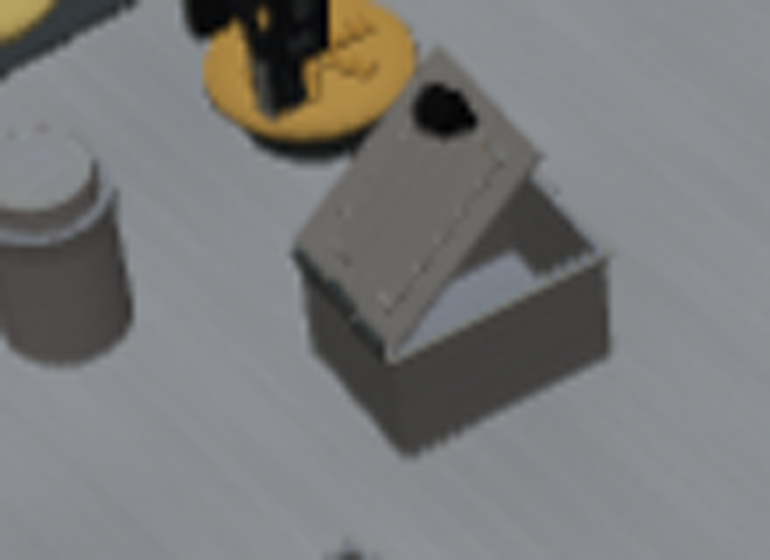

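View pics/w40.png

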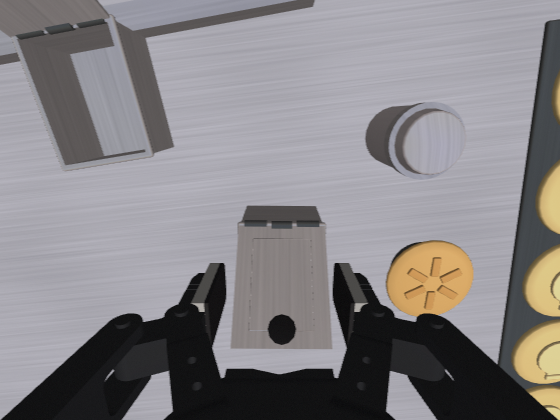

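```bash
python3 - <<'E'
from h import *
c=calibration("wrist")
A=onz(c,239,222,78);B=onz(c,325,222,78);print(A.round(1),B.round(1),((A+B)/2).round(1),np.linalg.norm(A-B).round(1),(np.arctan2((A-B)[1],(A-B)[0])-np.pi/2).round(3))
X=(A+B)/2; go(X[0]+30*np.cos(-.12),X[1]+30*np.sin(-.12),57,-0.12)
E
```

```text
[ 565.7 -300.1   78. ] [ 555.3 -390.9   78. ] [ 560.5 -345.5   78. ] 91.4 -0.114
t 47.625 pos [ 589.3 -346.1  250.2] yaw -0.115 F [ 0.1 -0.8 -0.1] w 55.6
 turn total 0.003  shift total [0.004 0.009 0.644]
```

Request:
drive_tool([
  [0.3,[0.02,0.009,0.1],0],
  [0.3,[0,0,0.15],0],
  [0.3,[0,0,0.15],0],
  [0.3,[0,0,0.15],0],
  [0.3,[0,0,0.1],0],
  [0.3,[0,0,0],0],
  [0.3,[0,0,0],0],
])

```text
clock: 48.5
position: [596.3, -350.2, 57.5]
ee_rot: [0.998, -0.057, 0.001, 0.001]
contact_force: [0.7, -1.1, -0.8]
gripper_width: 55.2
```

```bash
python3 - <<'E'
from h import *
go(576,-348,57,-0.115);look("s41",170,140)
E
```

```text
t 48.5 pos [ 596.3 -350.2   57.5] yaw -0.114 F [ 0.7 -1.1 -0.8] w 55.2
 turn total 0.0  shift total [-0.068  0.     0.002]
```

View pics/s41.png

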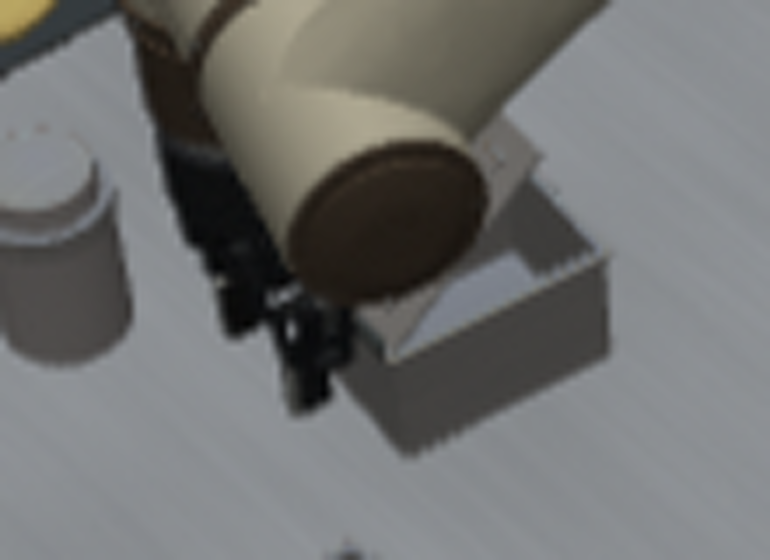

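Request:
drive_tool([
  [0.3,[-0.04,0,0],0],
  [0.3,[-0.02,0,0],0],
  [0.3,[-0.02,0,0],0],
  [0.3,[0,0,0],0],
])

```text
clock: 49.05
position: [571.2, -346.9, 55.7]
ee_rot: [0.998, -0.057, 0.0, 0.0]
contact_force: [-0.2, -0.6, 0.8]
gripper_width: 55.4
```

Request:
drive_tool([
  [0.3,[-0.024,0.019,0],0.04],
  [0.3,[-0.024,0.019,0],0.04],
  [0.3,[-0.024,0.019,0],0.04],
  [0.3,[-0.024,0.019,0],0.04],
  [0.3,[-0.024,0.019,0],0.04],
  [0.3,[0,0,0],0],
])

```text
clock: 49.8
position: [529.8, -365.0, 55.8]
ee_rot: [0.967, -0.254, 0.001, 0.0]
contact_force: [1.4, -1.3, 0.0]
gripper_width: 55.8
```

```bash
python3 - <<'E'
from h import *
go(576,-348,57,-0.5);look("s42",190,110)
c,im=grab("top"); g=cv2.resize(im[160:280,280:450],None,fx=4.5,fy=4.5,interpolation=cv2.INTER_CUBIC); cv2.imwrite("pics/z42.png",g)
E
```

```text
t 49.8 pos [ 529.8 -365.    55.8] yaw -0.514 F [ 1.4 -1.3  0. ] w 55.8
 turn total -0.007  shift total [ 0.108 -0.124 -0.004]
```

View pics/s42.png

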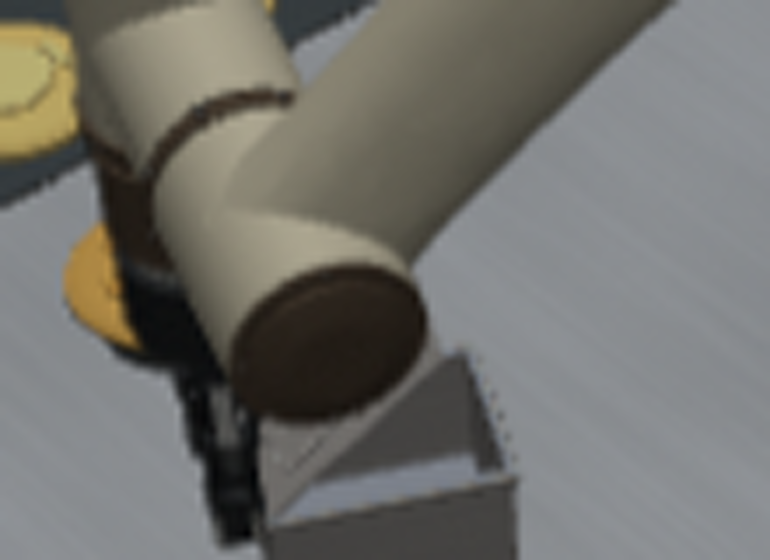

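View pics/z42.png

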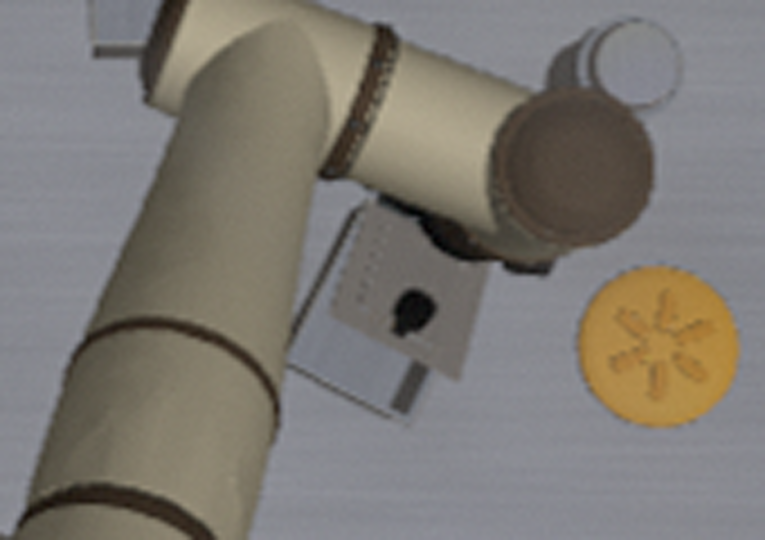

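```bash
python3 - <<'E'
from h import *
c=calibration("top"); Z=lambda u,v,z:onz(c,280+u/4.5-.4,160+v/4.5-.4,z).round(1)
A=Z(365,192,78);B=Z(490,262,78);print(A,B,(A+B)/2,np.linalg.norm(A-B), np.arctan2((A-B)[1],(A-B)[0])-np.pi/2)
C=Z(285,362,75);D=Z(408,425,75);print(C,D,np.linalg.norm(C-D),np.arctan2((C-D)[1],(C-D)[0])-np.pi/2,np.linalg.norm((C+D-A-B)/2))
s=read_state();p=s["position"];M=(C+D)/2;u=np.array([np.cos(-.514),np.sin(-.514)]);n=np.array([-u[1],u[0]])
print("tcp rel front mid: along",(p[:2]-M[:2])@u,"lat",(p[:2]-M[:2])@n)
E
```

```text
[ 543.4 -315.1   78. ] [ 497.7 -399.2   78. ] [ 520.55 -357.15   78.  ] 95.71468016976284 -0.49776246552202386
[ 428.5 -262.6   75. ] [ 388.  -345.1   75. ] 91.90484209224235 -0.45634846855710887 124.34299336914803
tcp rel front mid: along 135.91267906140553 lat 6.94715582150087
```

Request:
drive_tool([
  [0.3,[-0.024,0.019,0],0.04],
  [0.3,[-0.024,0.019,0],0.04],
  [0.3,[-0.024,0.019,0],0.04],
  [0.3,[-0.024,0.019,0],0.04],
  [0.3,[-0.024,0.019,0],0.04],
  [0.3,[-0.024,0.019,0],0.04],
  [0.3,[-0.024,0.019,0],0.04],
  [0.3,[0,0,0],0],
])

```text
clock: 50.9
position: [466.2, -358.9, 55.5]
ee_rot: [0.859, -0.511, -0.0, 0.0]
contact_force: [0.7, -1.1, -0.0]
gripper_width: 55.5
```

```bash
python3 - <<'E'
from h import *
go(576,-348,57,-0.5);look("s43",190,110)
c,im=grab("top"); g=cv2.resize(im[160:280,260:430],None,fx=4.5,fy=4.5,interpolation=cv2.INTER_CUBIC); cv2.imwrite("pics/z43.png",g)
E
```

```text
t 50.9 pos [ 466.2 -358.9   55.5] yaw -1.073 F [ 0.7 -1.1 -0. ] w 55.5
 turn total -0.287  shift total [ 0.304 -0.207 -0.005]
```

View pics/z43.png

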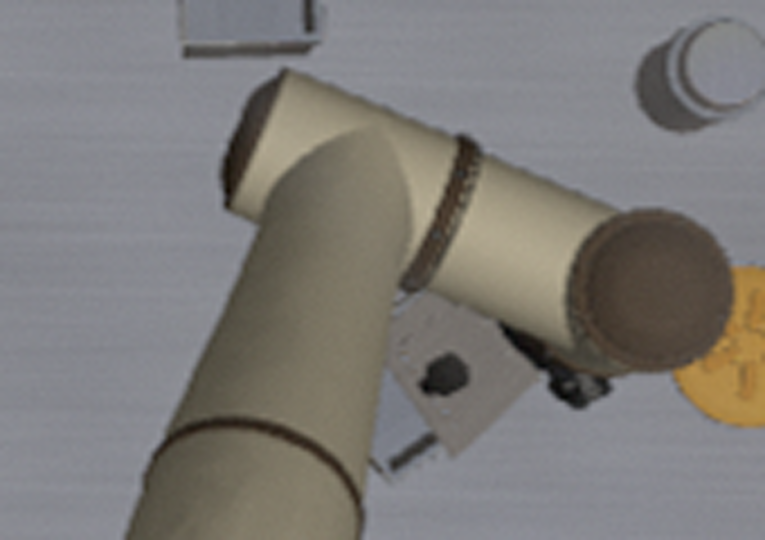

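View pics/s43.png

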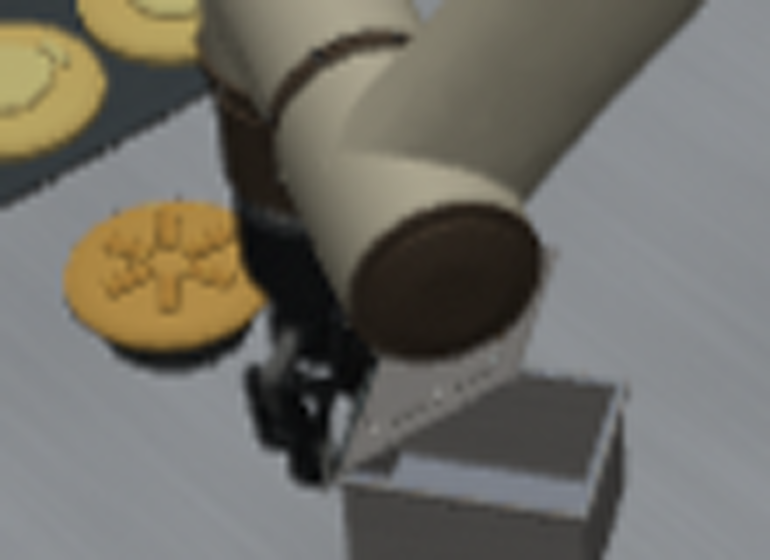

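Request:
drive_tool([
  [0.3,[-0.024,0.019,0],0.04],
  [0.3,[-0.024,0.019,0],0.04],
  [0.3,[-0.024,0.019,0],0.04],
  [0.3,[-0.024,0.019,0],0.04],
  [0.3,[-0.024,0.019,0],0.04],
  [0.3,[-0.024,0.019,0],0.04],
  [0.3,[-0.02,0.016,0],0.03],
  [0.3,[-0.04,0,0],0],
  [0.3,[0,0,0],0],
])

```text
clock: 52.12
position: [417.1, -309.3, 55.3]
ee_rot: [-0.692, 0.722, 0.0, -0.0]
contact_force: [0.5, -0.6, -0.1]
gripper_width: 55.9
```

```bash
python3 - <<'E'
from h import *
go(450,238,57,-1.62);look("s44",210,110)
c,im=grab("top"); g=cv2.resize(im[160:280,240:410],None,fx=4.5,fy=4.5,interpolation=cv2.INTER_CUBIC); cv2.imwrite("pics/z44.png",g)
E
```

```text
t 52.125 pos [ 417.1 -309.3   55.3] yaw -1.613 F [ 0.5 -0.6 -0.1] w 55.9
 turn total 0.003  shift total [-1.828 -0.02  -0.006]
```

View pics/z44.png

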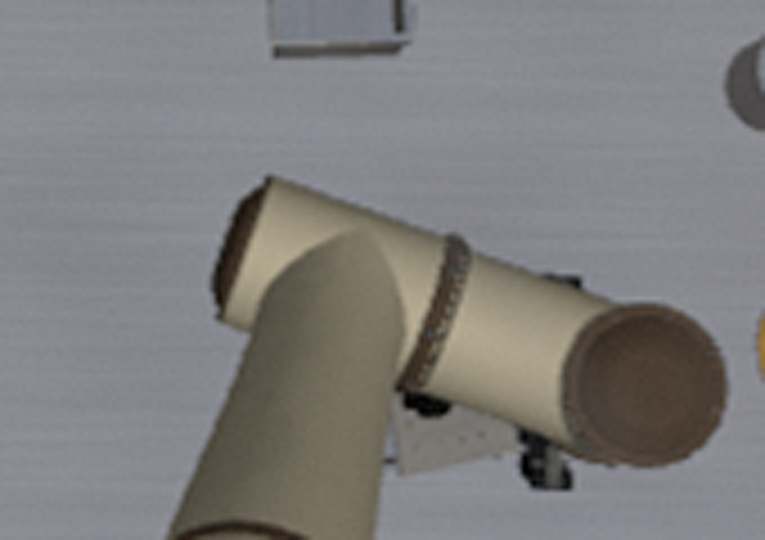

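View pics/s44.png

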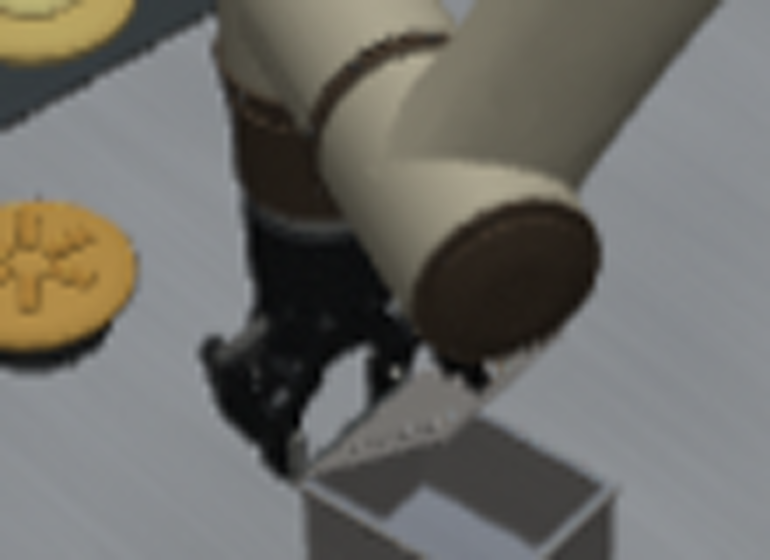

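Request:
drive_tool([
  [0.3,[-0.03,0,0],0],
  [0.3,[-0.05,0,0],0],
  [0.3,[-0.05,0,0],0],
  [0.3,[-0.05,0,0],0],
  [0.3,[-0.05,0,0],0],
  [0.3,[-0.05,0,0],0],
  [0.3,[-0.05,0,0],0],
  [0.3,[-0.05,0,0],0],
  [0.3,[-0.05,0,0],0],
  [0.3,[-0.05,0,0],0],
  [0.3,[-0.02,0,0],0],
])

```text
clock: 53.6
position: [423.7, -159.2, 55.5]
ee_rot: [-0.692, 0.722, 0.0, -0.0]
contact_force: [0.5, -4.2, -0.5]
gripper_width: 55.4
```

```bash
python3 - <<'E'
from h import *
go(450,238,57,-1.62);look("s45",250,150)
c,im=grab("top"); g=cv2.resize(im[160:280,200:370],None,fx=4.5,fy=4.5,interpolation=cv2.INTER_CUBIC); cv2.imwrite("pics/z45.png",g)
E
```

```text
t 53.6 pos [ 423.7 -159.2   55.5] yaw -1.614 F [ 0.5 -4.2 -0.5] w 55.4
 turn total 0.003  shift total [-1.327 -0.023 -0.005]
```

View pics/z45.png

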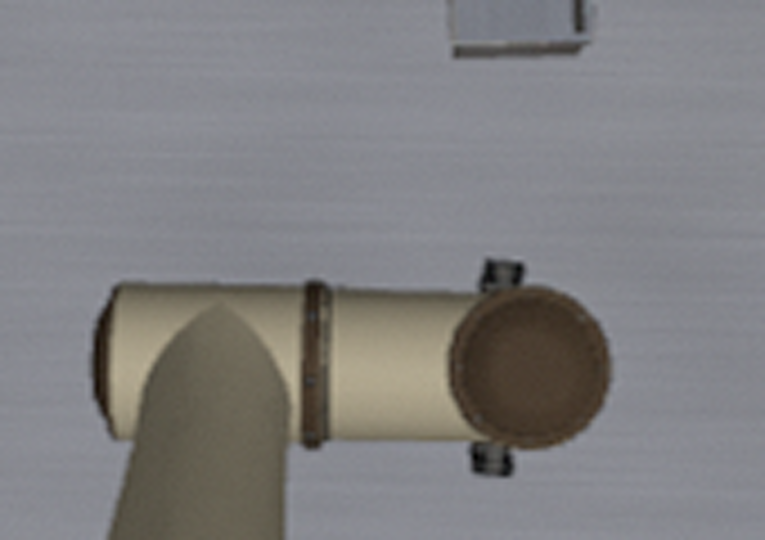

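View pics/s45.png

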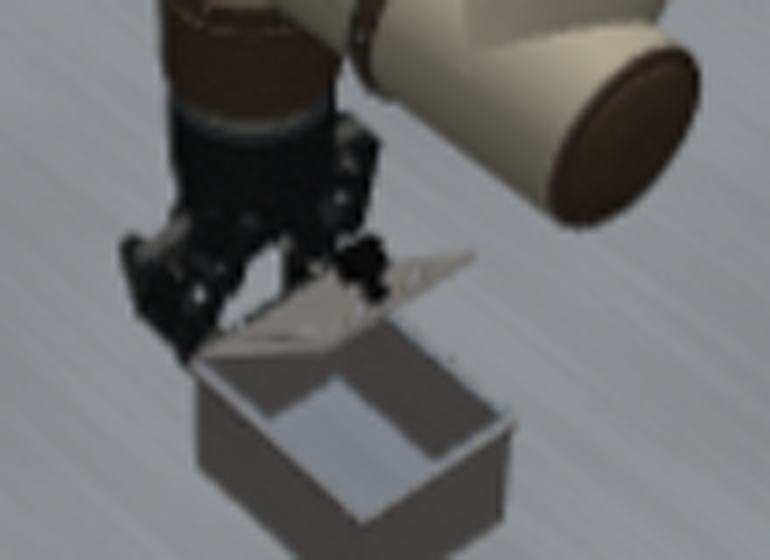

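```bash
python3 - <<'E'
from h import *
c=calibration("scene"); Z=lambda u,v:onz(c,250+(u+.5)/7-.5,150+(v+.5)/7-.5,75).round(1)
a,b,d=Z(362,522),Z(512,425),Z(195,365); print(a,b,d,np.linalg.norm(a-b),np.linalg.norm(a-d)); v=d-a; print("yaw",np.arctan2(v[1],v[0]), "centre",(b+d)/2)
E
```

```text
[477.7 -27.4  75. ] [387.9 -23.   75. ] [ 470.7 -147.6   75. ] 89.9077304796423 120.40365442958945
yaw -1.6289668979192262 centre [429.3 -85.3  75. ]
```

Request:
drive_tool([
  [0.3,[-0.03,0,0],0],
  [0.3,[-0.05,0,0],0],
  [0.3,[-0.05,0,0],0],
  [0.3,[-0.05,0,0],0],
  [0.3,[-0.05,0,0],0],
  [0.3,[-0.05,0,0],0],
  [0.3,[-0.05,0,0],0],
  [0.3,[-0.05,0,0],0],
  [0.3,[-0.05,0,0],0],
  [0.3,[-0.05,0,0],0],
  [0.3,[-0.05,0,0],0],
  [0.3,[-0.05,0,0],0],
  [0.3,[-0.05,0,0],0],
  [0.3,[-0.05,0,0],0],
  [0.3,[-0.05,0,0],0],
  [0.3,[-0.05,0,0],0],
  [0.3,[-0.05,0,0],0],
  [0.3,[0,0,0],0],
])

```text
clock: 55.95
position: [434.5, 90.1, 55.4]
ee_rot: [-0.692, 0.722, 0.0, 0.0]
contact_force: [0.3, -1.0, -0.2]
gripper_width: 55.6
```

```bash
python3 - <<'E'
from h import *
go(450,238,57,-1.62);look("s46",330,230)
E
```

```text
t 55.95 pos [434.5  90.1  55.4] yaw -1.613 F [ 0.3 -1.  -0.2] w 55.6
 turn total 0.003  shift total [-0.495 -0.027 -0.005]
```

View pics/s46.png

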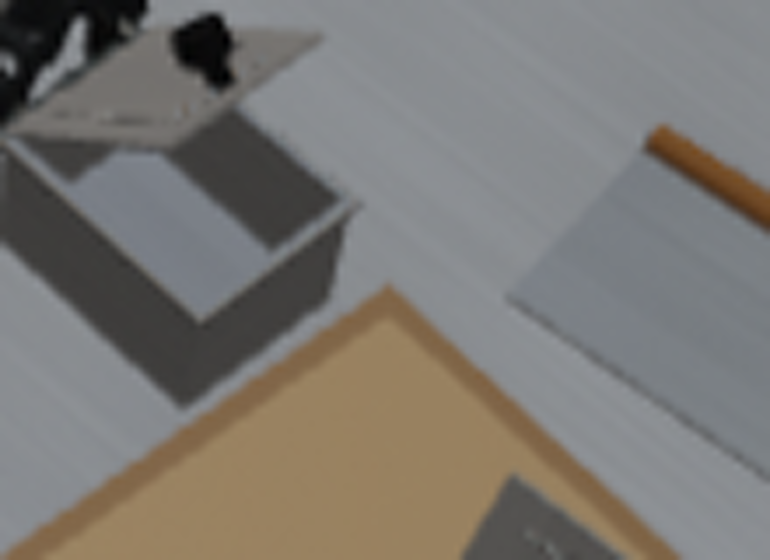

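Request:
drive_tool([
  [0.3,[-0.03,0,0],0],
  [0.3,[-0.05,0,0],0],
  [0.3,[-0.05,0,0],0],
  [0.3,[-0.05,0,0],0],
  [0.3,[-0.05,0,0],0],
  [0.3,[-0.05,0,0],0],
  [0.3,[-0.05,0,0],0],
  [0.3,[-0.03,0,0],0],
  [0.3,[-0.03,0,0],0],
  [0.3,[0,0,0],0],
])

```text
clock: 57.25
position: [438.9, 204.9, 55.1]
ee_rot: [-0.691, 0.723, 0.0, -0.001]
contact_force: [-1.5, -3.1, 1.9]
gripper_width: 55.6
```

```bash
python3 - <<'E'
from h import *
go(450,230,57,-1.62);look("s47",360,260)
E
```

```text
t 57.25 pos [438.9 204.9  55.1] yaw -1.615 F [-1.5 -3.1  1.9] w 55.6
 turn total 0.002  shift total [-0.086 -0.033 -0.006]
```

View pics/s47.png

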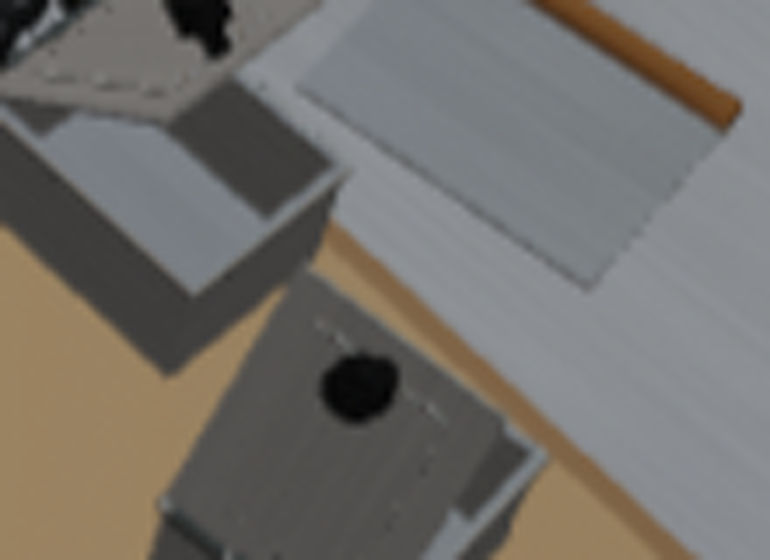

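Request:
drive_tool([
  [0.3,[-0.03,0,0],0],
  [0.3,[-0.03,0,0],0],
  [0.3,[-0.02,0,0],0],
  [0.3,[0,0,0],0],
])

```text
clock: 57.8
position: [440.4, 229.1, 55.1]
ee_rot: [-0.691, 0.723, 0.0, -0.0]
contact_force: [-0.7, -3.8, 1.0]
gripper_width: 55.1
```

Request:
drive_tool([
  [0.3,[0.05,0,0],0],
  [0.3,[0.1,0,0],0],
  [0.3,[0.1,0,0],0],
  [0.3,[0,0,-0.1],0],
  [0.3,[0,0,-0.15],0],
  [0.3,[0,0,-0.15],0],
  [0.3,[0,0,-0.15],0],
  [0.3,[0,0,-0.15],0],
  [0.3,[0,0,0],0],
])

```text
clock: 58.92
position: [439.6, 155.5, 269.6]
ee_rot: [-0.691, 0.722, -0.001, 0.006]
contact_force: [-0.5, -1.4, -0.3]
gripper_width: 55.7
```

```bash
python3 - <<'E'
from h import *
go(450,230,57,-1.62);look("s48",310,260,130,95,6); c,im=grab("top","t48"); cv2.imwrite("pics/z48.png",cv2.resize(im[140:280,70:270],None,fx=4,fy=4,interpolation=cv2.INTER_CUBIC))
E
```

```text
t 58.925 pos [439.6 155.5 269.6] yaw -1.615 F [-0.5 -1.4 -0.3] w 55.7
 turn total 0.003  shift total [-0.25  -0.022  0.709]
```

View pics/s48.png

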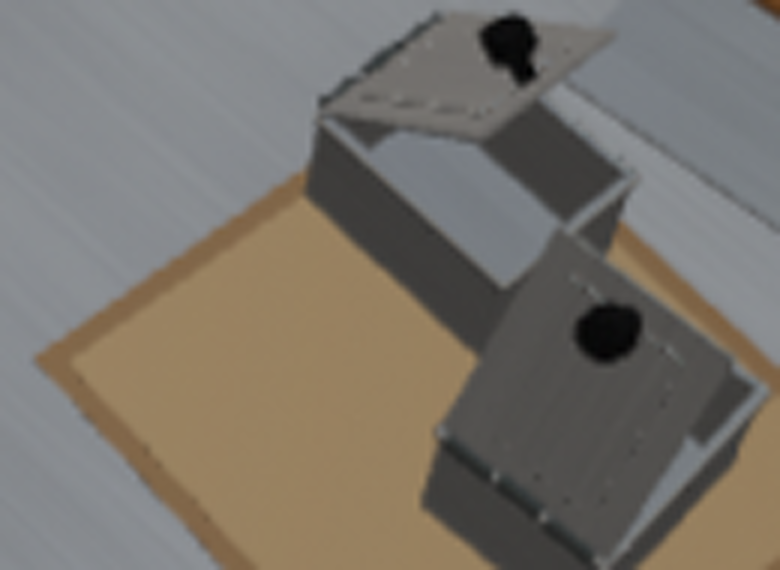

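View pics/z48.png

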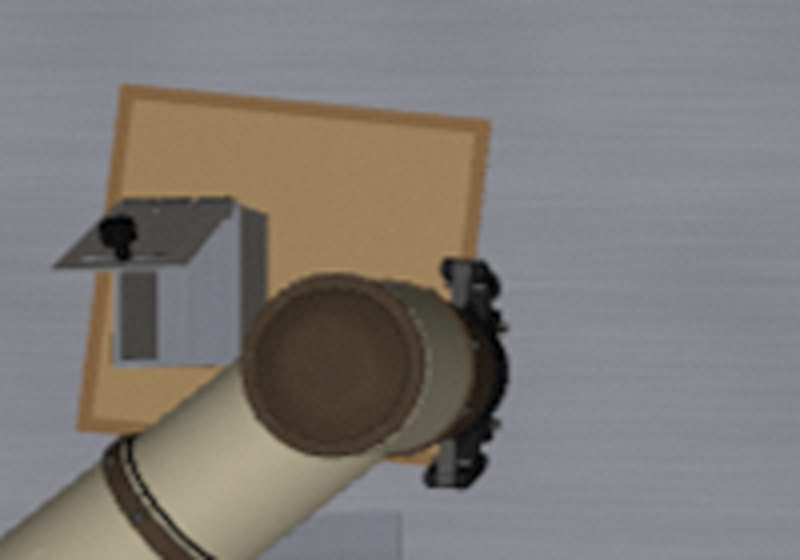

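```bash
python3 - <<'E'
from h import *
c=calibration("scene"); Z=lambda u,v,z:onz(c,310+(u+.5)/6-.5,260+(v+.5)/6-.5,z).round(1)
print("mat right edge",Z(40,358,1),Z(300,172,1)); print("T3 rear bottom",Z(305,193,0))
a,b,d=Z(503,288,75),Z(632,185,75),Z(322,118,75);v=d-a;print("T3 rim",a,b,d,"yaw",np.arctan2(v[1],v[0]),"c",(b+d)/2)
c2=calibration("top"); Y=lambda u,v,z:onz(c2,70+(u+.5)/4-.5,140+(v+.5)/4-.5,z).round(1)
print("mat corners top",[Y(*p,1)[:2] for p in((490,120),(122,84),(78,430),(440,462))]); print("T1 rim",Y(113,365,75),Y(240,365,75), "T1 base right rear",Y(268,212,0))
e,f2,g=Z(768,385,75),Z(605,568,75),Z(438,432,76);print("T1 ftl",e,"rtl",f2,"rtr",g)
E
```

```text
mat right edge [645.9 216.3   1. ] [476.  228.5   1. ]
T3 rear bottom [482.6 238.2  -0. ]
T3 rim [493.3 361.   75. ] [405.5 365.3  75. ] [486.  241.6  75. ] yaw -1.6318593468305254 c [445.75 303.45  75.  ]
mat corners top [array([646.4, 213.4]), array([670.3, 509.7]), array([392.8, 531.6]), array([372.4, 244.3])]
T1 rim [443.5 475.1  75. ] [445.1 379.7  75. ] T1 base right rear [569.1 388.7   0. ]
T1 ftl [443.1 473.8  75. ] rtl [567.1 481.6  75. ] rtr [571.8 390.   76. ]
```

View pics/t48.png

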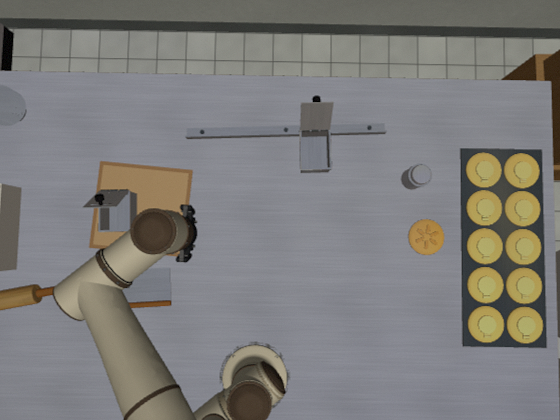

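```bash
python3 - <<'E'
from h import *
c,im=grab("top"); cv2.imwrite("pics/z49.png",cv2.resize(im[70:200,260:390],None,fx=5,fy=4.5,interpolation=cv2.INTER_CUBIC))
look("s49",150,160)
E
```

```text
(no output)
```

View pics/z49.png

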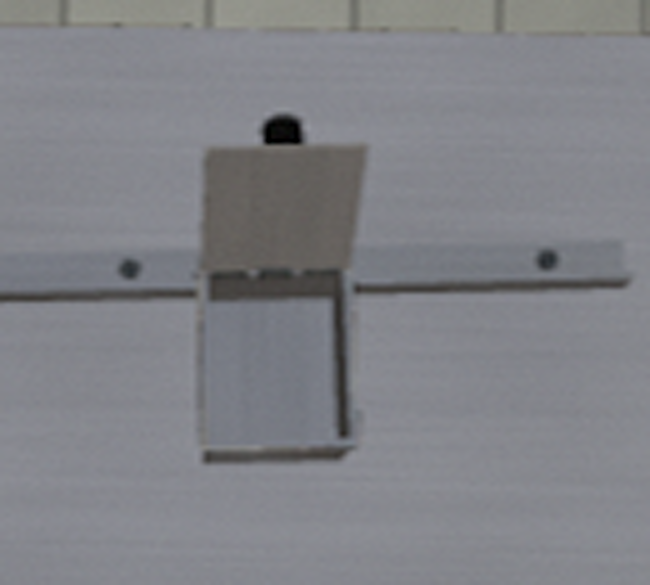

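View pics/s49.png

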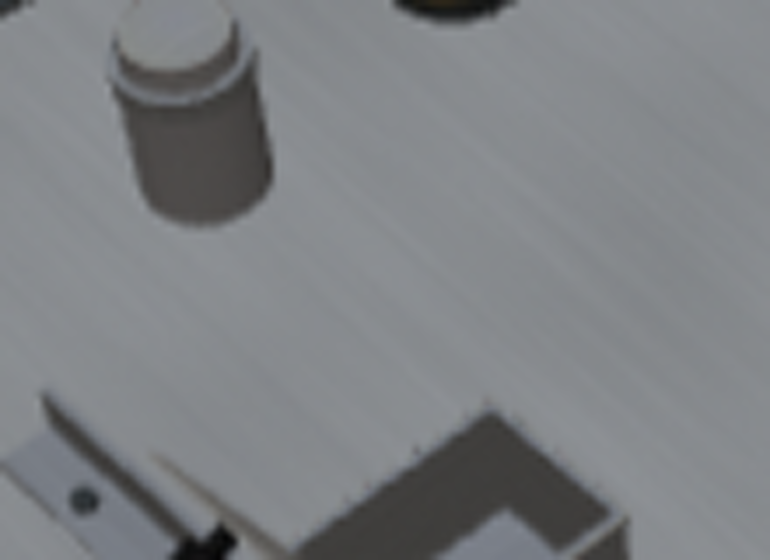

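```bash
python3 - <<'E'
from h import *
c=calibration("top"); Y=lambda u,v,z:onz(c,260+(u+.5)/5-.5,70+(v+.5)/4.5-.5,z)
A=Y(203,449,75);B=Y(352,446,75); S1=Y(5,299,0);S2=Y(625,285,0); t=(S2-S1)/np.linalg.norm(S2-S1)
n=np.array([-t[1],t[0],0]); 
print("front dist to stop",[(abs((P-S1)@n)).round(1) for P in(A,B)],"rim w",np.linalg.norm(A-B).round(1))
v=A-B; print("yaw tub",np.arctan2(v[1],v[0])-np.pi/2,"stop",np.arctan2(-t[1],-t[0])-np.pi/2)
R1,R2=Y(202,275,76),Y(345,270,76); print("hinge edge dist",[((P-S1)@n).round(1) for P in(R1,R2)])
# knob: at 2.0 expected z 162, 64 beyond hinge
K=Y(282,128,160); print("knob",K.round(1),"beyond stop face",(abs((K-S1)@n)).round(1))
E
```

```text
front dist to stop [np.float64(124.5), np.float64(124.8)] rim w 90.8
yaw tub 0.04036170473009326 stop 0.04360321589270644
hinge edge dist [np.float64(-5.2), np.float64(-4.0)]
knob [ 834.9 -170.1  160. ] beyond stop face 67.6
```

Request:
drive_tool([
  [0,[0,0,0],-0.083],
  [0,[0,0,0],-0.083],
  [0,[0,0,0],-0.083],
  [0,[0,0,0],-0.083],
  [0,[0,0,0],-0.083],
  [0,[0,0,0],-0.083],
  [0,[0,0,0],-0.083],
  [0,[0,0,0],-0.083],
  [0,[0,0,0],-0.083],
  [0,[0,0,0],-0.083],
  [0,[0,0,0],0],
])

```text
clock: 60.5
position: [437.2, 154.2, 264.1]
ee_rot: [1.0, 0.022, -0.001, 0.001]
contact_force: [0.4, 0.5, -0.0]
gripper_width: 42.6
```

```bash
python3 - <<'E'
from h import *
go(595,-178,250,0.044)
E
```

```text
t 60.5 pos [437.2 154.2 264.1] yaw 0.043 F [ 0.4  0.5 -0. ] w 42.6
 turn total -0.0  shift total [0.477 1.13  0.047]
```

Request:
drive_tool([
  [0,[0.13,0.14,0],0],
  [0,[0.13,0.14,0.05],0],
  [0,[0.13,0.14,0.1],0],
  [0,[0.13,0.14,0.1],0],
  [0,[0.13,0.14,0.1],0],
  [0,[0,0,0],0],
  [0,[0,0,0],0],
])

```text
clock: 61.38
position: [637.4, -42.6, 162.5]
ee_rot: [1.0, 0.022, -0.001, 0.0]
contact_force: [0.6, 0.4, 0.4]
gripper_width: 42.8
```

```bash
python3 - <<'E'
from h import *
go(595,-178,250,0.044);grab("wrist","w50")
E
```

```text
t 61.375 pos [637.4 -42.6 162.5] yaw 0.043 F [0.6 0.4 0.4] w 42.8
 turn total -0.0  shift total [-0.161  0.445 -0.292]
```

View pics/w50.png

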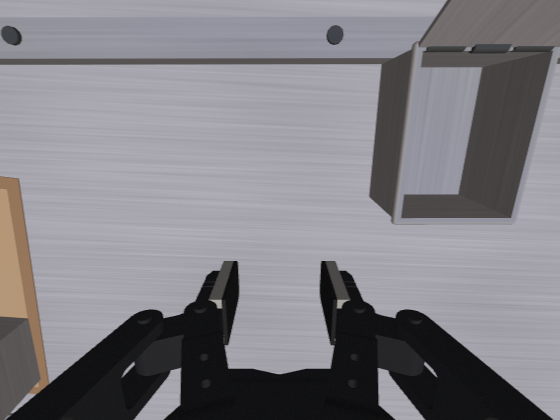

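```bash
python3 - <<'E'
import cv2
im=cv2.imread("pics/w50.png"); cv2.imwrite("pics/z50.png",cv2.resize(im[30:110,340:440],None,fx=7,fy=7,interpolation=cv2.INTER_NEAREST))
E
```

```text
(no output)
```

View pics/z50.png

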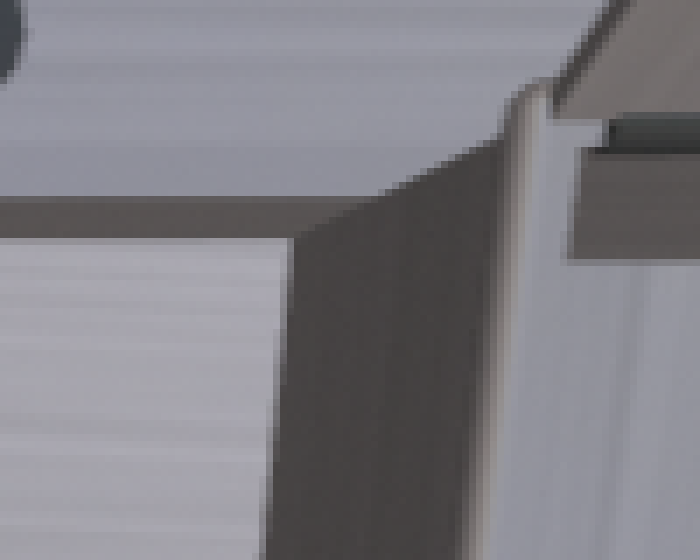

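Request:
drive_tool([
  [0,[-0.1,0,-0.1],0],
  [0,[-0.1,0,-0.15],0],
  [0,[-0.1,0,-0.1],0],
  [0,[0,0,0],0],
  [0,[0,0,0],0],
])

```text
clock: 62.05
position: [547.3, -45.6, 269.1]
ee_rot: [1.0, 0.023, 0.001, -0.0]
contact_force: [0.4, 0.4, -1.2]
gripper_width: 42.7
```

```bash
python3 - <<'E'
from h import *
c,im=grab("top","t51"); cv2.imwrite("pics/z51.png",cv2.resize(im[150:265,80:210],None,fx=6,fy=5,interpolation=cv2.INTER_CUBIC)); grab("scene","s51"); print(read_state()["position"])
E
```

```text
[547.55356364 -45.94207722 267.58059288]
```

View pics/z51.png

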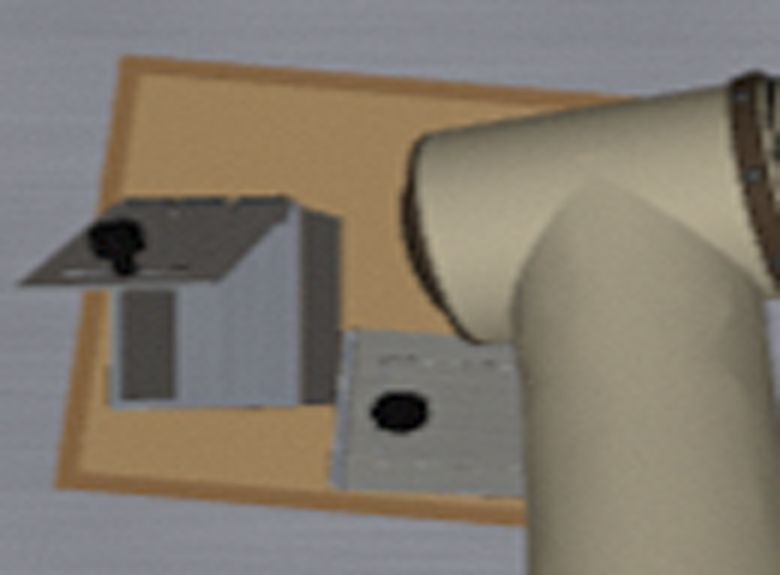

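View pics/s51.png

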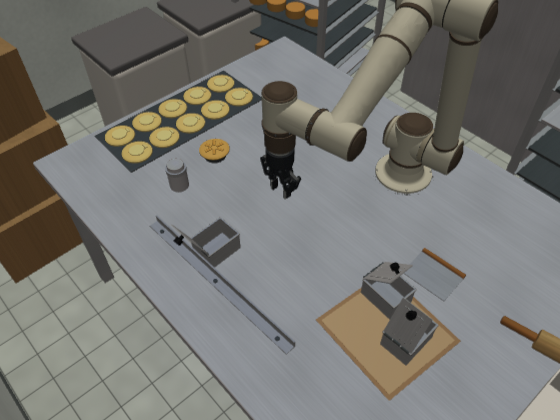

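```bash
python3 - <<'E'
from h import *
s=read_state(); print(s["clock"],s["contact_force"].round(1)); print(job_done())
E
```

```text
62.15 [ 1.1  0.2 -0.9]
the job is handed in; nothing more can be done
None
```

I checked all three tubs on the bench (the fourth was absent) and handed the job in at 62 s. I had no readout of the joint angles or tub names, so I name the tubs by where they started, and every lid angle is measured from the pictures.

| Tub | Hinge | Where it stands now | Lid |
|---|---|---|---|
| Left | Jams at about 1.06–1.1 rad | Wholly on the repair mat, 30 mm or more inside its left edge | Standing at the jam |
| Middle | Sound, swung right over | Butted against the loading stop | Resting fully open |
| Right | Jams at about 0.75 rad | Wholly on the repair mat, turned about 90°, roughly 12 mm inside its right edge | Standing at the jam |

- **Jams:** both bent lids stayed up when I let go. A further pull dragged the tub along with the lid instead of opening it.
- **Left tub's first lift:** I gripped the knob too firmly, which lifted the hinge end about 20 mm and slid the tub forward. I set it down and used a lighter grip for the rest of the job.
- **Right tub's move:** its lid stands too low for the gripper to hold the front wall, so I pushed it to the mat from its hinge end. It stands about 15 mm clear of the left tub.
- **Last checks:** the middle tub sits within about 0.003 rad of square to the stop. The top camera suggested a gap of about 4 mm there, but a wrist close-up showed the base touching the stop. I took the gap to be calibration error.
- **Bystanders:** the pie, dredger and scraper looked unmoved in the final pictures, though I did not measure them. No tub tipped over.

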